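Turn the message slate round to show its writing face

ROBOT

A 6-joint arm with a two-finger parallel gripper is mounted at the origin on the work surface. World frame = base frame: x ahead of the robot, y to its left, z up, the work surface at z = 0. Lengths are in mm, angles in rad, forces in N, time in s.
With the tool pointing down it reaches from about 300 to 775 mm from the base axis. Payload 14.6 kg.
Tool frame: the origin (TCP) lies between the finger pads; the fingertips stand 8 mm ahead of it and the grasp point (between the pads) lies 11 mm behind it; z points along the fingers, y is the direction in which the jaws open and shut (so a half turn about z gives the same grasp; the last joint's range is limited). The gripper opens to 94 mm and grips with 3 to 60 N. Pads are 16 mm wide; open, the fingers measure 119 mm over their backs; the gripper's body (75 mm by 177 mm) begins 78 mm behind the grasp point.
Start: joints at [-1.19, 0.3, 1.521, -0, 1.321, -0.067], TCP at [238.133, -495.764, 213.446] pointing down, gripper open.
Joint ranges: [-3.03, 3.03], [-0.79, 2.21], [0.23, 2.52], [-1.04, 4.18], [0, 3.07], [-2.55, 2.55]. Speed limits (rad/s): [2.22, 2.22, 2.57, 3.14, 3.14, 3.14].

INTERFACE

Orientations are given as [roll, pitch, yaw] about the fixed x, y, z axes, in that order (R = Rz(yaw) Ry(pitch) Rx(roll)).
In Python, from cell import manip, cams, models gives the robot as it stands. The module is installed in compiled form; this text tells all that it offers.
- The arm moves only by the shell command python3 -m pendant 'ROWS' [OPENING] [FORCE]. ROWS is JSON, a list that holds one entry, the list of rows, each a list of 4 numbers: the shift along the tool's x, y, z in cm, then the turn about the tool's z in rad. In form: [[[x, y, z, roll], ...]]. A call has 1 to 5 rows; each row is the pose to reach, as a shift and turn from the pose commanded when the call began, along the tool's axes at that moment; what a row does not reach only later rows make up. A row lasts 1/10 s, in which the tool goes at most 50 mm and 8.59 degrees, less where a joint would pass 70% of its speed; a pose out of reach is approached as far as the arm can. A call with a gripper value outside its range is refused whole. OPENING is the opening, from -1 (shut) to 1 (fully open), so that 0 is half open, set as the call begins (- or left out, the last holds). The fingers move at their own pace and stop on an object; FORCE is the grip in N (left out, the last holds). Time passes only in rows, so rows that repeat a pose let the fingers close. It gives the time, the measured TCP pose, the force and the opening at its end, in the units of the state.
- manip.read_state(): the state, without advancing time (a new reading comes with each control period).
- cams.camera(name): name is "side" or "top" or "wrist"; returns a dict with "frame" (480x640x3 uint8, red, green, blue), "K" (3x3 intrinsics, pixels), "D" ([k1, k2, p1, p2, k3] as OpenCV has them; the pictures are not rectified), "pose" (4x4, takes a point from camera to world coordinates). Camera axes: x right, y down, z forward; pixel columns grow to the right and rows downward; lengths in mm; the calibration is good to about 2 mm. A picture is of the moment at which its call begins. There is no depth.
- manip.sign_off(): hands the job in, once; it reports no verdict.
Trained networks look in the newest picture that a camera, given by its name, has taken for a name from the list of things; names that differ only in an ending like _2 or _b are one class to them, and where a whole thing is asked for, a point or a joint stands for the part that bears it (a point fixed in the world has none). Each returns a list of dicts, best first, with "score" (0 to 1); they miss things now and then, are a little off and sometimes report something else, mostly with a low value. They report only what shows in the picture. A call takes as long as a camera call. They do not tell look-alikes from the thing itself.
- models.regions_of(camera, name): "pixels" (480x640 bool, what is visible of it) and "point" ([column, row] in pixels, amid what is visible of it).
The state is a dict: "clock": time; "joints": joint angles; "qd": joint speeds; "effort": joint torques, N m; "eef_pos": TCP position; "eef_rot": TCP orientation; "wrist_force": force on the tool from outside, world axes, zero at the start; "moment": the same for the moment, N m; "finger_gap": finger opening in mm.
Only numpy, scipy, OpenCV 4.12 (cv2) and the standard library are available. Lean on these libraries where they do the work, as an engineer would, in place of code of your own. Each camera call takes 0.05 s, during which the arm holds its last target.

TASK

The message slate leans in its wooden stand with its battened back showing. First lift away the flashlight standing in front of it and stand it upright, still on its head, in the clear part of the boot tray; only then take the slate out of its stand, turn it round and lean it back on the ledge, centred and fully home, so that the dark writing face shows. Set both down gently without dropping them, do not let the flashlight fall over, and leave everything else where it is.

Things in the scene. Friction and masses are not known exactly. Their poses are not given: they have to be found in the camera images.
- stand: dark wooden stand, fixed, 130 mm deep (x), 116 wide (y). Origin: on the bench, below the corner where rest and ledge meet; z up, +x out of its open side, towards the boot tray. The rest (75 mm high along its slope) leans 30 degrees from vertical, its top to the stand's -x. The ledge is square to the rest, 26 mm deep; at its outer edge a lip stands 14 mm above it, parallel to the rest
- stand_seat (a point): on the stand, middle of the inside corner where rest and ledge meet, 28 mm above the bench; axes as the stand's. In stand axes the rest runs from here up along (-0.5, 0, 0.866) and the ledge runs from here to the lip along (0.866, 0, 0.5)
- slate: framed message slate, 170 mm wide (y), 150 high (z), 12 thick (x). Origin: mid-thickness of the middle of its lower edge. Its -x face is the flat dark writing face; its +x side is the plywood back with two upright battens 5 mm proud, 20 wide, at y = +-42, 10 mm short of each edge. It starts in the stand, writing face against the rest, foot on the ledge; its upper half stands clear above the rest
- slate_mid (a point): middle of the slate, 75 mm above its lower edge, mid-thickness of the frame. Once turned round, the battens lie against the rest, so this point is 11 mm off the rest instead of 6 mm
- flashlight: green aluminium flashlight, 132 mm tall, standing upright on its head, 180 g. Origin: centre of the underside of the head, z up its axis. Head 46 mm in diameter up to 30 mm, tapering to the barrel at 48 mm; barrel 30 mm in diameter from 48 to 128 mm. It starts on the bench, before the stand's open side
- tray: grey plastic boot tray, fixed to the bench, 400 mm (x) by 300 mm (y), walls 6 mm thick and 30 mm high. Origin: centre of its underside, z up; its inner floor is 6 mm above. The bowl and the mug stand in its +y half (left, seen from the robot); its -y side, nearer the stand, is clear from y = -144 to -35 mm
- bowl: stainless steel dog bowl in the tray, 150 mm across the rim, 55 mm high; origin centre of its underside. Not to be disturbed
- mug: white ceramic mug in the tray, 80 mm in diameter, 95 mm high, handle at its +y; origin centre of its underside. Not to be disturbed
- scraper: red plastic ice scraper lying on the bench to the right of the stand, about 205 mm long (x, blade at +x), blade 95 mm wide, 18 mm high; origin on its underside, 110 mm from the handle's end. Not to be disturbed
- tin: flat steel polish tin on the bench, 76 mm in diameter, 28 mm high; origin centre of its underside. Not to be disturbed
- shoebrush: wooden shoe brush on the bench beyond the stand, 160 by 50 mm, 38 mm high; origin centre of its underside. Not to be disturbed
Not all that is in view belongs to the job. There is more than one size of the slate; the job needs the largest.

How it is judged:
By the outcome, as a careful person would: the job done as asked, in the order asked, and still so for the second after the job is handed in, with the robot touching nothing.
It also fails if it takes over 72 s, if anything falls off the work surface, if the arm or the gripper's body presses on something with over 40 N, if the wrist force passes 120 N, or if a joint passes its speed limit or range.

## Working session

There is one attempt and no reset: what is moved stays moved. The work goes in short steps, Python scripts to look and compute and a shell command to move; the robot and the scene stay as the last step left them, time stands still between calls to the robot, and variables do not carry over. Pictures are saved under pics/ and viewed, and the job is handed in when it is done.

I'll start by looking at the scene and the state.

```bash
mkdir -p pics; cat > h.py <<'E'
import numpy as np, cv2
from scipy.spatial.transform import Rotation as R
from cell import manip, cams, models
def st():
    s=manip.read_state(); return s
def snap(n,f):
    c=cams.camera(n); cv2.imwrite(f'pics/{f}.png',c['frame'][:,:,::-1]); return c
def proj(c,P):
    T=np.linalg.inv(c['pose']); r,_=cv2.Rodrigues(T[:3,:3])
    return cv2.projectPoints(np.array(P,float).reshape(-1,1,3),r,T[:3,3],np.array(c['K'],float),np.array(c['D'],float))[0].reshape(-1,2)
def ray(c,uv):
    p=cv2.undistortPoints(np.array(uv,float).reshape(-1,1,2),np.array(c['K'],float),np.array(c['D'],float)).reshape(-1,2)
    d=np.c_[p,np.ones(len(p))]@c['pose'][:3,:3].T
    return c['pose'][:3,3],d/np.linalg.norm(d,axis=1)[:,None]
def atz(c,uv,z):
    o,d=ray(c,uv); return o+d*((z-o[2])/d[:,2])[:,None]
def tri(c1,u1,c2,u2):
    o1,d1=ray(c1,[u1]);o2,d2=ray(c2,[u2]);d1=d1[0];d2=d2[0]
    A=np.c_[d1,-d2];t=np.linalg.lstsq(A,o2-o1,rcond=None)[0]
    a=o1+d1*t[0];b=o2+d2*t[1];return (a+b)/2,np.linalg.norm(a-b)
E
python3 - <<'E'
from h import *
np.set_printoptions(precision=2,suppress=True)
print(manip.read_state())
for n in ['side','top','wrist']:
    c=snap(n,n+'0'); print(n,c['pose'],c['K'],c['D'])
    for o in ['slate','flashlight','stand','tray','bowl','mug','scraper','tin','shoebrush']:
        for r in models.regions_of(n,o)[:3]:
            ys,xs=np.where(r['pixels']); print(o,round(r['score'],2),r['point'],xs.min() if len(xs) else 0,xs.max(),ys.min(),ys.max(),len(xs))
E
```

```text
{'clock': 0.0, 'joints': array([-1.19,  0.3 ,  1.52, -0.  ,  1.32, -0.07]), 'qd': array([-0., -0.,  0.,  0.,  0., -0.]), 'effort': array([  0.  , -53.18, -35.27,   0.07,   0.02,  -0.  ]), 'eef_pos': array([ 238.04, -495.54,  212.9 ]), 'eef_rot': array([-3.14, -0.  ,  0.45]), 'wrist_force': array([-0.14,  0.37, -0.01]), 'moment': array([ 0.04,  0.04, -0.01]), 'finger_gap': 93.97008068803491}
side [[ -0.85  -0.38   0.36 276.68]
 [ -0.53   0.63  -0.57 573.62]
 [ -0.01  -0.67  -0.74 771.06]
 [  0.     0.     0.     1.  ]] [[456.78   0.   322.51]
 [  0.   456.78 233.17]
 [  0.     0.     1.  ]] [-0.08  0.    0.    0.    0.  ]
slate 0.93 [377.9, 179.6] 337 415 133 226 4217
slate 0.59 [433.3, 284.9] 394 467 255 318 2596
flashlight 0.75 [338.0, 215.3] 327 347 184 237 857
stand 0.9 [359.9, 216.9] 344 403 198 239 943
tray 0.62 [262.0, 394.2] 113 404 287 479 26853
bowl 0.95 [194.9, 395.5] 148 239 351 438 6198
mug 0.85 [292.4, 447.2] 255 322 408 479 3507
scraper 0.94 [441.6, 174.0] 414 488 154 192 1052
scraper 0.21 [262.7, 393.8] 112 404 287 479 26518
tin 0.63 [244.3, 255.2] 228 262 237 267 858

[... 409 characters left out ...]
8.8] 419 480 130 191 2263
flashlight 0.83 [363.3, 229.5] 351 372 213 241 457
stand 0.96 [378.5, 238.5] 364 392 214 267 882
tray 0.87 [194.3, 278.0] 111 246 180 358 17954
bowl 0.71 [146.6, 227.6] 117 181 195 261 3376
bowl 0.54 [379.8, 237.7] 364 391 214 267 829
mug 0.96 [150.0, 314.5] 119 177 293 330 1683
scraper 0.95 [493.2, 277.9] 471 512 255 344 1860
tin 0.69 [288.9, 173.3] 275 305 158 189 766
shoebrush 0.8 [388.2, 156.0] 376 401 123 189 1423
wrist [[   0.43   -0.87   -0.23  303.64]
 [  -0.9    -0.42   -0.11 -463.43]
 [  -0.      0.26   -0.97  384.53]
 [   0.      0.      0.      1.  ]] [[419.96   0.   312.3 ]
 [  0.   419.96 246.61]
 [  0.     0.     1.  ]] [-0.06  0.    0.    0.    0.  ]
```

View pics/side0.png

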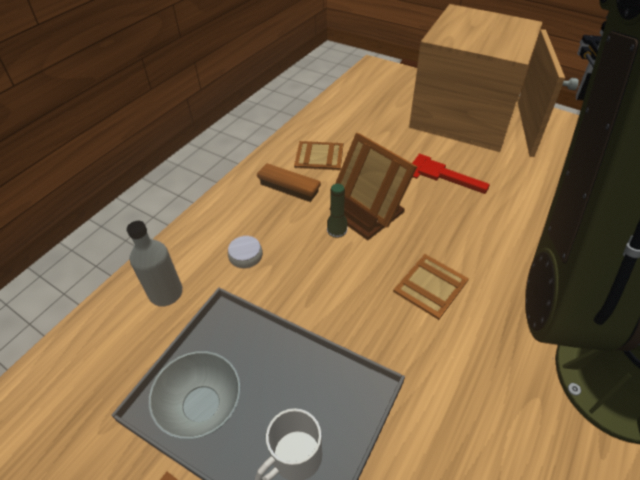

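View pics/top0.png

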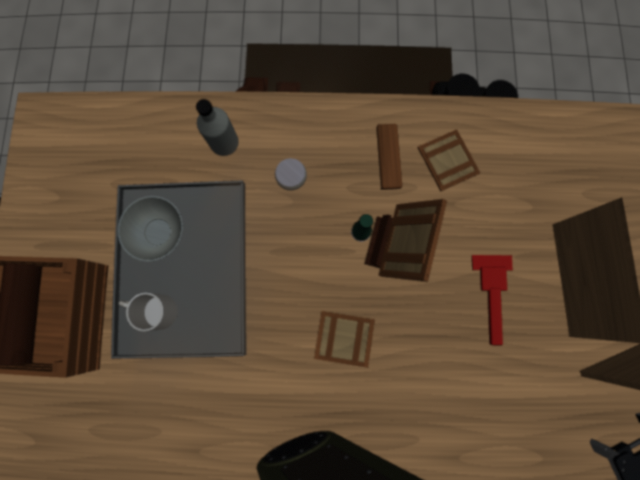

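View pics/wrist0.png

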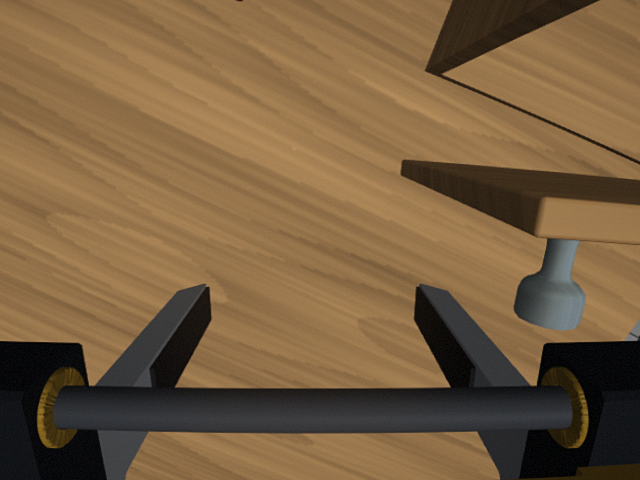

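```bash
python3 - <<'E'
import cv2
a=cv2.imread('pics/side0.png')[120:260,300:440]; cv2.imwrite('pics/side0c.png',cv2.resize(a,(700,600)[:1]*2 if 0 else (600,600),interpolation=cv2.INTER_CUBIC))
a=cv2.imread('pics/top0.png')[185:305,340:460]; cv2.imwrite('pics/top0c.png',cv2.resize(a,(600,600),interpolation=cv2.INTER_CUBIC))
E
```

```text
(no output)
```

View pics/side0c.png

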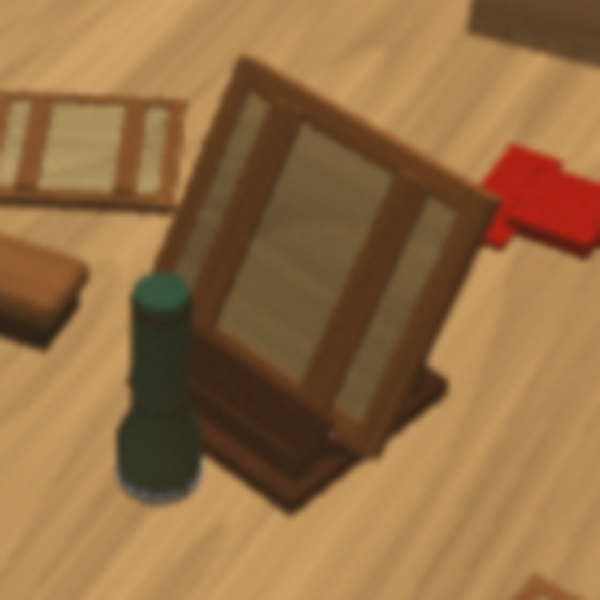

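View pics/top0c.png

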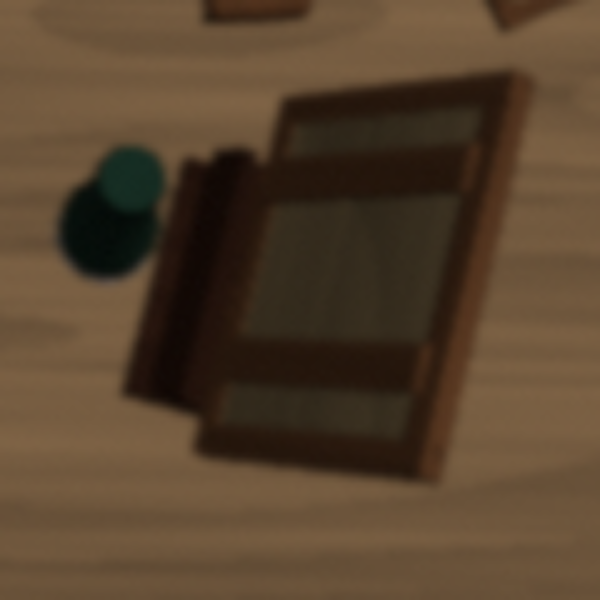

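```bash
cat > fit.py <<'E'
from h import *
from scipy.optimize import least_squares
np.set_printoptions(precision=2,suppress=True)
import pickle
ct=cams.camera('top'); cs=cams.camera('side')
def slateP(p,L):
    x,y,yaw,s=p; Rs=R.from_euler('y',-30,degrees=True).as_matrix(); L=np.array(L,float)
    Q=(L+[6,s,0])@Rs.T+[0,0,28]
    return Q@R.from_euler('z',yaw).as_matrix().T+[x,y,0]
T=lambda a:np.array(a)/5+[340,185]
S=lambda a:np.array(a)/(600/140)+[300,120]
L=[[6,-85,0],[6,-85,150],[6,85,150],[6,85,0],[-6,-85,150],[-6,85,150]]
ut=T([[282,98],[512,72],[420,478],[195,455],[533,73],[441,483]])
Ls=[[6,85,0],[-6,85,150],[-6,-85,150]]
us=S([[375,457],[500,200],[245,56]])
def f(p,w=None):
    a=(proj(ct,slateP(p,L))-ut); b=(proj(cs,slateP(p,Ls))-us)
    return np.r_[a.ravel(),b.ravel()]
if __name__=='__main__':
    r=least_squares(f,[440,-60,1.33,0]); print(r.x,np.degrees(r.x[2])); print(r.fun.reshape(-1,2))
    p=r.x; print('seat',slateP(p,[[-6,-p[3],0]]),'top mid',slateP(p,[[0,0,150]]),'mid',slateP(p,[[0,0,75]]))
    # stand lip corners: crop
    # flashlight: base centre & top
    print('fl top', atz(ct,T([[133,180]]),132), tri(ct,T([133,180]),cs,S([162,292])))
    print('fl base', atz(ct,T([[107,228]]),20))
    for n,u,z in [('tray corners',[[245,182],[245,355],[113,357],[118,185]],30)]: print(n,atz(ct,u,z))
    print('knob etc')
    print('bottle top',tri(ct,[205,107],cs,[136,230]))
    print('mug top',atz(ct,[[150,312]],95),'bowl',atz(ct,[[150,229]],55),'tin',atz(ct,[[290,173]],28))
E
python3 fit.py
```

```text
[1836.91 -406.11    1.34 1264.85] 76.53080364539865
[[-0.89 -0.64]
 [ 0.02 -1.53]
 [ 0.06 -0.41]
 [-0.84 -0.25]
 [ 0.03  0.3 ]
 [ 0.32  0.15]
 [-0.34  0.74]
 [ 1.76 -0.65]
 [ 1.31 -0.34]]
seat [[1836.91 -406.11   28.  ]] top mid [[ 590.59 -179.38  160.9 ]] mid [[ 599.32 -142.91   95.95]]
fl top [[630.29 -45.36 132.  ]] (array([631.85, -45.31, 128.96]), np.float64(1.9680560495403985))
fl base [[630.69 -44.6   20.  ]]
tray corners [[737.89 227.57  30.  ]
 [346.26 208.4   30.  ]
 [331.17 504.22  30.  ]
 [725.86 529.68  30.  ]]
knob etc
bottle top (array([849.84, 289.92, 188.37]), np.float64(3.0014699234476643))
mug top [[433.91 402.08  95.  ]] bowl [[617.56 432.61  55.  ]] tin [[762.29 123.6   28.  ]]
```

```bash
python3 -m pendant '[[[0,-5,0,0],[0,-10,0,0],[0,-15,0,0],[0,-20,0,0],[0,-24,0,0]]]' - -
cat >> h.py <<'E'
def to(x,y,z,yaw,p0=None):
    s=manip.read_state(); p=np.array(s['eef_pos']); y0=s['eef_rot'][2]
    d=np.array([x,y,z])-p; a=R.from_euler('xyz',s['eef_rot']).as_matrix().T@d/10
    t=-(yaw-y0); t=(t+np.pi)%(2*np.pi)-np.pi
    q=s['joints']
    print('clock %.2f'%s['clock'],'pos',np.round(p,1),'yaw %.3f'%y0,'q6 %.2f'%q[5],'gap %.1f'%s['finger_gap'],'F',np.round(s['wrist_force'],1)); print('rows x y z cm:',np.round(a,2),'turn %.3f'%t)
E
python3 -c "
from h import *
to(631,-45,213,1.336)"
```

```text
clock: 2.1
eef_pos: [133.4, -277.3, 213.1]
eef_rot: [3.141, 0.0, 0.448]
wrist_force: [0.6, 0.3, 0.3]
finger_gap: 94.3
clock 2.10 pos [ 133.4 -277.3  213.1] yaw 0.448 q6 -0.12 gap 94.3 F [0.6 0.3 0.3]
rows x y z cm: [5.492e+01 6.100e-01 1.000e-02] turn -0.888
```

```bash
python3 -m pendant '[[[5,0,0,0],[10,0,0,0],[15,0.1,0,0],[20,0.2,0,0],[25,0.3,0,0]]]' - -
python3 -m pendant '[[[5,0,0,0],[10,0.1,0,0],[15,0.2,0,0],[20,0.3,0,-0.1],[25,0.3,0,-0.2]]]' - -
python3 -c "
from h import *
to(631,-45,213,1.336)"
```

```text
clock: 2.6
eef_pos: [360.6, -173.4, 213.8]
eef_rot: [3.141, -0.001, 0.448]
wrist_force: [-0.4, -1.7, 0.6]
finger_gap: 94.2
clock: 3.1
eef_pos: [587.1, -68.0, 213.3]
eef_rot: [3.141, -0.0, 0.652]
wrist_force: [-0.0, -0.9, 0.9]
finger_gap: 93.6
clock 3.10 pos [587.1 -68.  213.3] yaw 0.652 q6 0.74 gap 93.6 F [-0.  -0.9  0.9]
rows x y z cm: [4.89 0.83 0.03] turn -0.684
```

```bash
python3 -m pendant '[[[2,0.3,0,-0.14],[4,0.6,0,-0.28],[4.9,0.8,0,-0.42],[4.9,0.8,0,-0.56],[4.9,0.8,0,-0.684]]]' - -
python3 -c "
from h import *
c=snap('wrist','w1'); c=snap('top','t1'); c=snap('side','s1')
to(631,-45,99,1.336)"
```

```text
clock: 3.6
eef_pos: [629.4, -45.9, 213.1]
eef_rot: [-3.141, 0.0, 1.338]
wrist_force: [0.1, 0.3, 0.7]
finger_gap: 94.0
clock 3.75 pos [629.3 -46.1 213.4] yaw 1.329 q6 0.11 gap 94.5 F [-0.6 -0.2  0.3]
rows x y z cm: [ 0.15  0.14 11.44] turn -0.007
```

View pics/w1.png

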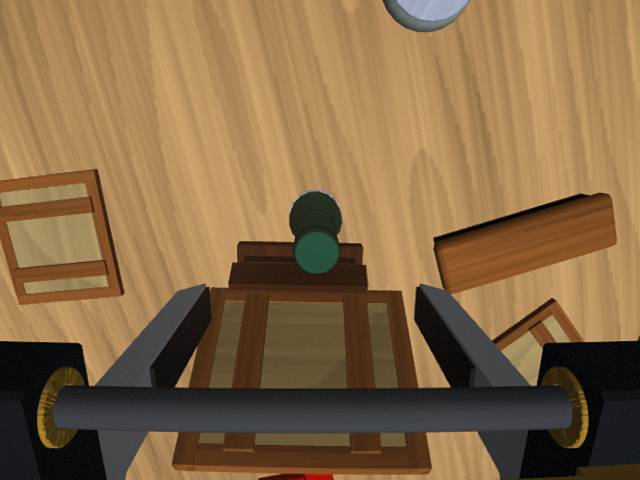

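View pics/s1.png

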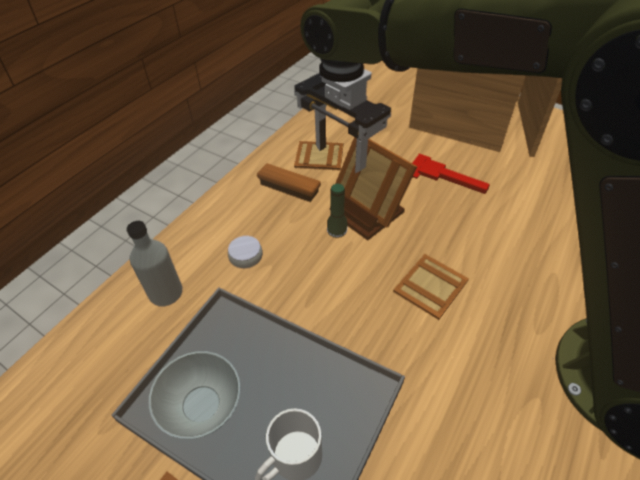

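```bash
python3 - <<'E'
import cv2
a=cv2.imread('pics/w1.png')[180:480,160:440]; cv2.imwrite('pics/w1c.png',cv2.resize(a,(560,600),interpolation=cv2.INTER_CUBIC))
E
python3 -c "
from h import *
np.set_printoptions(precision=1,suppress=True)
c=cams.camera('wrist'); print(atz(c,[[316,252]],132), 'foot head', atz(c,[[315,217]],30))
import pickle; pickle.dump(c,open('w1.pkl','wb'))
r=models.regions_of('wrist','flashlight'); print([(x['score'],x['point']) for x in r])
"
```

```text
[[631.2 -42.4 132. ]] foot head [[631.8 -39.7  30. ]]
[(0.68, [316.0, 227.3]), (0.63, [304.9, 476.6])]
```

View pics/w1c.png

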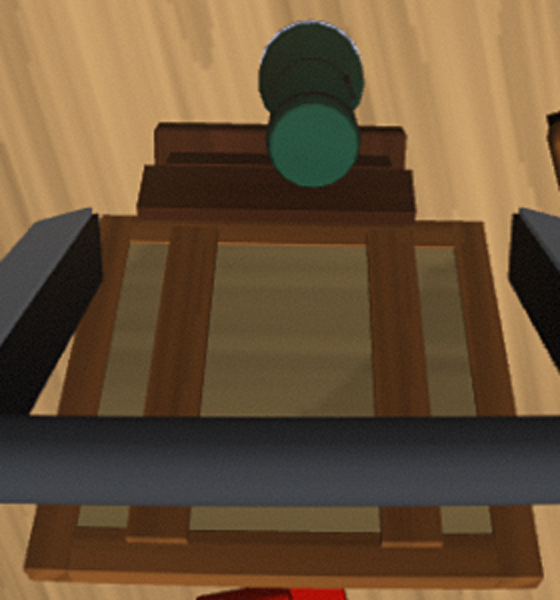

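```bash
python3 -c "
from h import *
to(631,-43.5,99,1.336)"
```

```text
clock 3.85 pos [629.3 -46.2 213.5] yaw 1.328 q6 0.11 gap 94.0 F [ 0.6 -0.4 -0.7]
rows x y z cm: [ 0.31  0.1  11.45] turn -0.008
```

```bash
python3 -m pendant '[[[0.3,0.1,3,-0.005],[0.3,0.1,6,-0.005],[0.3,0.1,9,-0.005],[0.3,0.1,11,-0.005],[0.3,0.1,11.4,-0.005]]]' - -
python3 -m pendant '[[[0,0,0,0],[0,0,0,0],[0,0,0,0],[0,0,0,0],[0,0,0,0]]]' -1 12
python3 -m pendant '[[[0,0,0,0],[0,0,0,0],[0,0,0,0]]]' -1 20
python3 -c "
from h import *
c=snap('wrist','w2'); to(631,-43.5,150,1.336)"
```

```text
clock: 4.35
eef_pos: [629.8, -43.4, 97.0]
eef_rot: [-3.138, 0.0, 1.334]
wrist_force: [-0.5, 0.1, 0.6]
finger_gap: 93.8
clock: 4.85
eef_pos: [631.1, -43.5, 100.0]
eef_rot: [3.141, -0.0, 1.337]
wrist_force: [0.4, -0.0, 0.3]
finger_gap: 57.4
clock: 5.15
eef_pos: [631.0, -43.5, 99.5]
eef_rot: [3.142, -0.0, 1.337]
wrist_force: [-0.3, -0.2, -0.6]
finger_gap: 33.0
clock 5.20 pos [631.  -43.5  99.5] yaw 1.337 q6 0.11 gap 29.7 F [-2.5  0.1 -0.1]
rows x y z cm: [-0.    0.   -5.05] turn 0.001
```

View pics/w2.png

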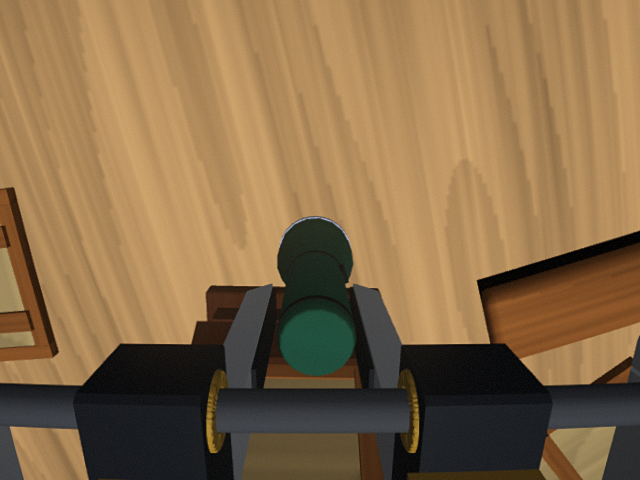

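```bash
python3 -m pendant '[[[0,0,0,0],[0,0,0,0],[0,0,-0.5,0],[0,0,-1.5,0],[0,0,-3,0]]]' -1 25
python3 -m pendant '[[[0,0,-1.5,0],[0,0,-3,0],[0.5,0,-3.5,0]]]' - -
python3 -c "
from h import *
to(540,277,165,1.6)"
```

```text
clock: 5.7
eef_pos: [630.7, -43.4, 130.0]
eef_rot: [-3.141, 0.0, 1.337]
wrist_force: [0.1, 0.2, -1.5]
finger_gap: 29.6
clock: 6.0
eef_pos: [632.8, -38.9, 167.2]
eef_rot: [3.138, -0.0, 1.336]
wrist_force: [0.4, -0.1, -1.2]
finger_gap: 29.6
clock 6.00 pos [632.8 -38.9 167.2] yaw 1.336 q6 0.12 gap 29.6 F [ 0.4 -0.1 -1.2]
rows x y z cm: [ 28.57 -16.37   0.18] turn -0.264
```

```bash
python3 -m pendant '[[[1.5,-0.9,0,0],[4,-2.3,0,0],[7,-4,0,0],[10,-5.7,0,0],[13,-7.4,0,0]]]' - -
python3 -m pendant '[[[3,-1.7,0,0],[6,-3.5,0,0],[9,-5.2,0,0],[11.5,-6.6,0,0],[13,-7.5,0,0]]]' - -
python3 -c "
from h import *
np.set_printoptions(precision=1,suppress=True)
c=snap('wrist','w3');c=snap('top','t3');c=snap('side','s3')
to(540,277,106,1.336)"
```

```text
clock: 6.5
eef_pos: [588.9, 107.4, 163.7]
eef_rot: [-3.14, 0.0, 1.337]
wrist_force: [0.5, 0.5, -1.9]
finger_gap: 29.4
clock: 7.0
eef_pos: [545.7, 251.5, 163.8]
eef_rot: [-3.14, 0.0, 1.339]
wrist_force: [1.3, -0.3, -2.2]
finger_gap: 29.8
clock 7.15 pos [546.8 249.6 164. ] yaw 1.339 q6 0.60 gap 30.1 F [-0.2 -0.2 -1.3]
rows x y z cm: [ 2.5 -1.3  5.8] turn 0.003
```

View pics/w3.png

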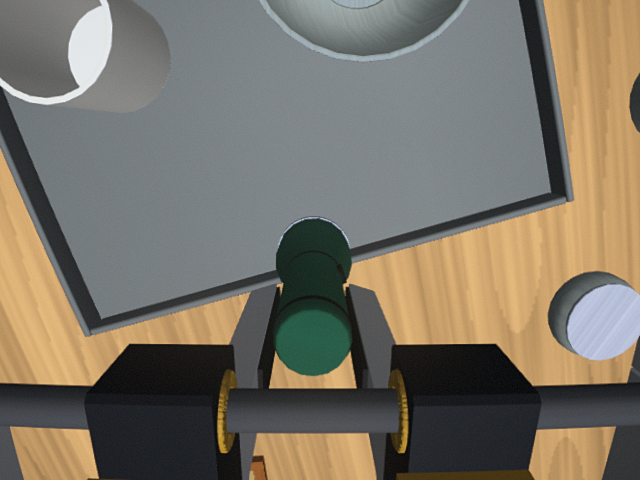

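View pics/s3.png

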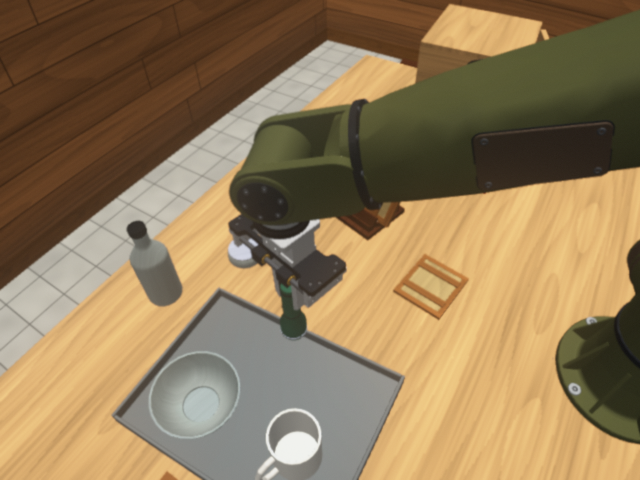

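```bash
python3 -c "
from h import *
np.set_printoptions(precision=1,suppress=True)
c=cams.camera('wrist'); print(atz(c,[[88,331],[571,199]],30)); to(540,277,106,1.336)"
python3 -m pendant '[[[1.5,-0.8,0,0],[2.5,-1.3,0,0],[2.5,-1.3,2,0],[2.5,-1.3,4,0],[2.5,-1.3,4.8,0]]]' - -
python3 -m pendant '[[[0,0,0,0],[0,0,0,0]]]' - -
python3 -c "
from h import *
to(540,277,106,1.336)"
```

```text
[[350.2 216.4  30. ]
 [740.9 235.1  30. ]]
clock 7.20 pos [547.3 248.7 164.1] yaw 1.337 q6 0.60 gap 30.0 F [ 0.3 -0.6 -1.6]
rows x y z cm: [ 2.6 -1.4  5.8] turn 0.001
clock: 7.7
eef_pos: [539.9, 276.2, 114.6]
eef_rot: [-3.14, 0.002, 1.337]
wrist_force: [-0.5, 0.1, -1.0]
finger_gap: 29.7
clock: 7.9
eef_pos: [541.0, 276.4, 117.3]
eef_rot: [3.141, -0.001, 1.337]
wrist_force: [0.2, -0.1, -2.3]
finger_gap: 29.7
clock 7.90 pos [541.  276.4 117.3] yaw 1.337 q6 0.65 gap 29.7 F [ 0.2 -0.1 -2.3]
rows x y z cm: [ 0.04 -0.11  1.13] turn 0.001
```

```bash
python3 -m pendant '[[[0,0,0.4,0],[0,0,0.7,0],[0,0,0.9,0],[0,0,1,0],[0,0,1,0]]]' - -
python3 -m pendant '[[[0,0,0.03,0],[0,0,0.06,0],[0,0,0.09,0],[0,0,0.12,0],[0,0,0.12,0]]]' - -
```

```text
clock: 8.4
eef_pos: [540.6, 276.2, 106.4]
eef_rot: [-3.141, 0.0, 1.337]
wrist_force: [0.0, -0.3, -1.2]
finger_gap: 29.6
clock: 8.9
eef_pos: [540.7, 276.2, 105.4]
eef_rot: [3.141, -0.0, 1.337]
wrist_force: [-0.2, 0.0, 0.4]
finger_gap: 29.5
```

```bash
python3 -m pendant '[[[0,0,0.02,0],[0,0,0.04,0],[0,0,0.04,0]]]' - -
```

```text
clock: 9.2
eef_pos: [540.8, 276.3, 105.3]
eef_rot: [3.141, -0.0, 1.337]
wrist_force: [-1.0, -1.4, 4.6]
finger_gap: 29.4
```

Contact confirmed (+4.6 N). Release.

```bash
python3 -m pendant '[[[0,0,0,0],[0,0,0,0],[0,0,0,0],[0,0,0,0],[0,0,0,0]]]' 0.2 -
python3 -m pendant '[[[0,0,-1,0],[0,0,-3,0],[0,0,-6,0],[0,0,-9,0],[0,0,-11,0]]]' - -
python3 -c "
from h import *
c=snap('wrist','w4'); c=snap('side','s4')
to(595,-150,230,1.336)"
```

```text
clock: 9.7
eef_pos: [540.6, 276.2, 104.8]
eef_rot: [-3.142, 0.0, 1.337]
wrist_force: [-0.3, 0.4, -1.3]
finger_gap: 56.5
clock: 10.2
eef_pos: [540.9, 276.4, 218.0]
eef_rot: [3.139, -0.002, 1.337]
wrist_force: [-0.4, 0.3, 0.6]
finger_gap: 56.2
clock 10.30 pos [541.5 276.6 218.6] yaw 1.337 q6 0.65 gap 56.3 F [ 0.7  0.1 -1.3]
rows x y z cm: [-40.25  15.1   -1.21] turn 0.001
```

View pics/w4.png

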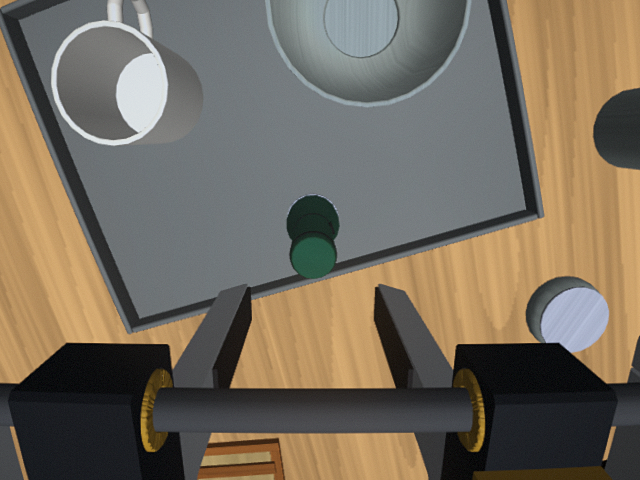

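View pics/s4.png

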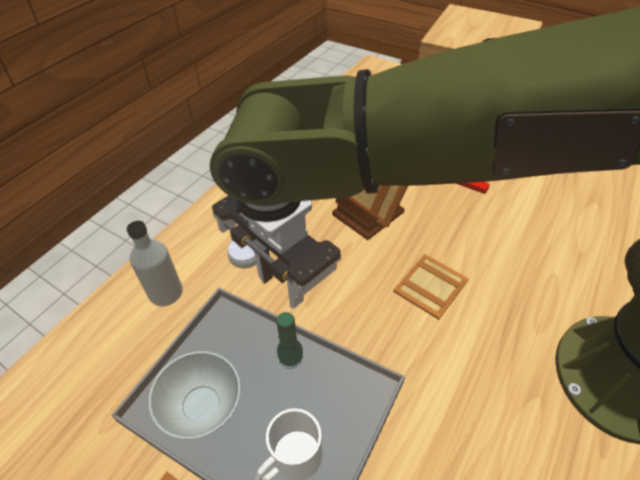

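```bash
python3 -c "
from h import *
to(631,-43,270,1.336)"
python3 -m pendant '[[[-5,2.8,-1,0],[-9.5,5.3,-2,0],[-14,7.8,-3,0],[-18,10,-4,0],[-22,12.5,-5,0]]]' 1 -
```

```text
clock 10.30 pos [541.5 276.6 218.6] yaw 1.337 q6 0.65 gap 56.3 F [ 0.7  0.1 -1.3]
rows x y z cm: [-29.    16.14  -5.17] turn 0.001
clock: 10.8
eef_pos: [608.7, 38.7, 262.8]
eef_rot: [-3.141, 0.0, 1.337]
wrist_force: [-0.3, -0.6, 0.3]
finger_gap: 91.9
```

```bash
python3 -m pendant '[[[-3.5,1.8,0,0],[-7,3.6,0,0],[-7,3.6,0,0],[-7,3.6,0,0]]]' 1 -
python3 -c "
from h import *
import pickle
c=snap('wrist','w5'); s=manip.read_state(); print(s['clock'],s['eef_pos'])
ct=snap('top','t5'); cs=snap('side','s5')
pickle.dump((c,ct,cs),open('c5.pkl','wb'))
a=c['frame'][190:480,160:460][:,:,::-1]; cv2.imwrite('pics/w5c.png',cv2.resize(a,(620,600),interpolation=cv2.INTER_CUBIC))
a=cs['frame'][120:260,300:440][:,:,::-1]; cv2.imwrite('pics/s5c.png',cv2.resize(a,(600,600),interpolation=cv2.INTER_CUBIC))
"
```

```text
clock: 11.2
eef_pos: [627.3, -36.2, 262.1]
eef_rot: [-3.14, -0.0, 1.335]
wrist_force: [-0.1, 0.3, 0.0]
finger_gap: 93.9
11.25 [627.3075636  -35.2725496  262.44700016]
```

View pics/w5c.png

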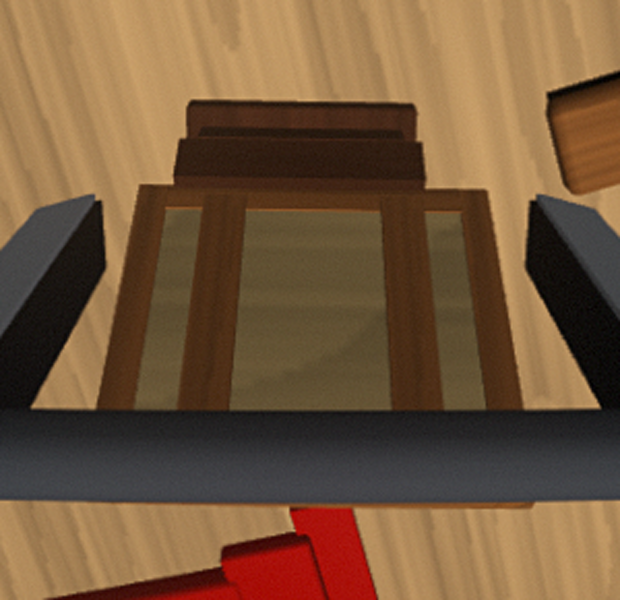

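View pics/s5c.png

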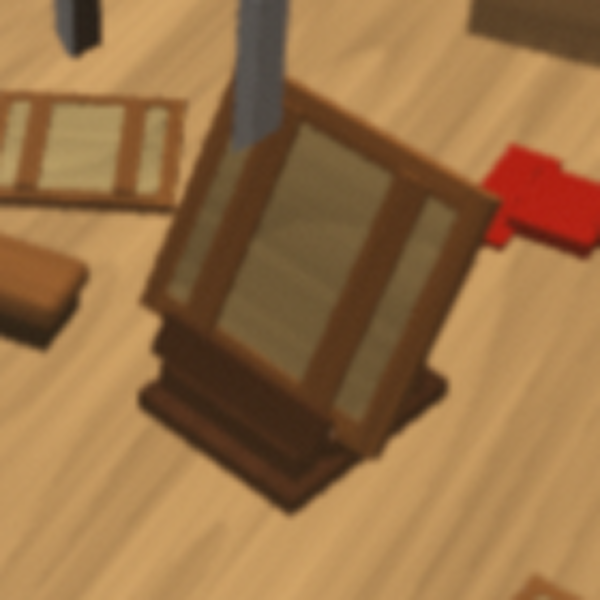

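```bash
cat > fit2.py <<'E'
from h import *
from scipy.optimize import least_squares
np.set_printoptions(precision=2,suppress=True)
import pickle
cw,ct,cs=pickle.load(open('c5.pkl','rb'))
Rs=R.from_euler('y',-30,degrees=True).as_matrix()
def W(p,Q): return np.asarray(Q,float)@R.from_euler('z',p[2]).as_matrix().T+[p[0],p[1],0]
def slateP(p,L): return W(p,(np.array(L,float)+[6,p[3],0])@Rs.T+[0,0,28])
T=lambda a:np.array(a)/5+[340,185]
S=lambda a:np.array(a)/(600/140)+[300,120]
V=lambda a:np.array(a)/(620/300)+[160,190]
def f(p):
    x,y,yaw,s,fx=p[:5]; o=[]
    # camera pose small offsets as 2mm priors
    dt,ds,dw=p[5:8],p[8:11],p[11:14]
    o.append(proj(ct,slateP(p,[[6,-85,0],[6,-85,150],[6,85,150],[6,85,0],[-6,-85,150],[-6,85,150]])+dt)-T([[282,98],[512,72],[420,478],[195,455],[533,73],[441,483]]))
    o.append(proj(cs,slateP(p,[[6,85,0],[6,-85,0],[-6,85,150]])+ds)-S([[375,457],[143,304],[500,200]]))
    o.append(proj(cw,slateP(p,[[6,-85,0],[6,85,0]])+dw)-V([[488,190],[139,185]]))
    o.append(proj(cs,W(p,[[fx,58,0],[fx,-58,0],[fx-130,58,0]])+ds)-S([[291,512],[139,402],[447,387]]))
    o.append(proj(cw,W(p,[[fx,58,0],[fx,-58,0]])+dw)-V([[188,103],[415,106]]))
    # lip: symmetric
    lip=[[p[14],58,p[15]],[p[14],-58,p[15]]]
    o.append(proj(cw,W(p,lip)+dw)-V([[180,138],[422,142]]))
    return np.r_[np.concatenate(o).ravel(),np.array(p[5:14])/2*0.5,(p[15]-55)/10]
r=least_squares(f,[607,-111,1.336,0,50]+[0]*9+[22,55]); p=r.x
print(p[:5],p[5:14],p[14:]); print(r.fun.reshape(-1)[:36].reshape(-1,2))
print('origin',p[:2],'seat s=0','slate top mid',slateP(p,[[0,0,150]]),'stand-centred top',slateP(p,[[0,-p[3],150]]))
J=r.jac;C=np.linalg.inv(J.T@J)*0.5; print('sd',np.sqrt(np.diag(C))[:5])
np.save('p.npy',p)
E
python3 fit2.py
```

```text
[ 601.78 -111.05    1.33   -5.96   43.52] [-0.76  0.1  -1.69  1.54 -1.93 -1.6  -0.78  1.82 -0.22] [35.7 38.3]
[[-0.26 -0.39]
 [ 0.58 -0.89]
 [-0.17 -0.11]
 [-0.88 -0.3 ]
 [ 0.57  0.98]
 [ 0.08  0.49]
 [-1.01  0.2 ]
 [-1.13 -0.74]
 [ 1.26 -0.84]
 [-0.4  -0.37]
 [-0.14  0.34]
 [ 0.58  0.41]
 [-0.27  0.24]
 [ 0.49  0.9 ]
 [ 0.81  0.22]
 [-0.07 -0.12]
 [-0.6   0.38]
 [ 0.52 -0.34]]
origin [ 601.78 -111.05] seat s=0 slate top mid [[ 590.64 -180.22  160.9 ]] stand-centred top [[ 584.86 -178.77  160.9 ]]
sd [1.73 1.82 0.   0.58 0.7 ]
```

```bash
cat >> h.py <<'E'
def stto(sx,sy,z,yaw):
    "target in stand axes; also print where TCP is in stand axes"
    p=np.load('p.npy')
    c,s=np.cos(p[2]),np.sin(p[2])
    e=np.array(manip.read_state()['eef_pos']); d=e[:2]-p[:2]
    print('TCP in stand: x %.1f y %.1f z %.1f'%(c*d[0]+s*d[1],-s*d[0]+c*d[1],e[2]))
    to(p[0]+c*sx-s*sy,p[1]+s*sx+c*sy,z,yaw)
E
python3 -c "
from h import *
p=np.load('p.npy');print(p[2],p[2]-np.pi/2,p[2]+np.pi/2)
stto(-64,-6,200,p[2]-np.pi/2)"
python3 -m pendant '[[[-1,0,0,0.14],[-2,0,0,0.28],[-3,0,0,0.42],[-4,0,0,0.56],[-5,0,0,0.7]]]' 0.4 -
python3 -c "
from h import *
p=np.load('p.npy')
stto(-64,-6,200,p[2]-np.pi/2)"
```

```text
1.3259701617860824 -0.24482616500881416 2.8967664885809787
TCP in stand: x 80.4 y -6.3 z 262.9
clock 11.35 pos [627.4 -34.6 262.9] yaw 1.338 q6 0.12 gap 94.2 F [0.6 0.9 0.7]
rows x y z cm: [-14.44  -0.2    6.29] turn 1.583
clock: 11.85
eef_pos: [615.8, -83.5, 263.3]
eef_rot: [3.142, -0.0, 0.633]
wrist_force: [0.1, 0.2, -1.1]
finger_gap: 66.2
TCP in stand: x 30.2 y -7.0 z 263.3
clock 11.85 pos [615.8 -83.5 263.3] yaw 0.633 q6 0.74 gap 66.2 F [ 0.1  0.2 -1.1]
rows x y z cm: [-7.3   5.94  6.33] turn 0.878
```

```bash
python3 -m pendant '[[[-1.5,1.2,0,0.14],[-3,2.4,0,0.28],[-4.5,3.6,0,0.42],[-6,4.8,0,0.56],[-7.3,5.9,0,0.7]]]' 0.2 -
python3 -m pendant '[[[0,0,0,0.14],[0,0,0,0.178],[0,0,0,0.178]]]' - -
python3 -c "
from h import *
p=np.load('p.npy')
stto(-64,-6,200,p[2]-np.pi/2)
c=snap('wrist','w6'); c=snap('side','s6')"
```

```text
clock: 12.35
eef_pos: [592.2, -174.8, 263.3]
eef_rot: [3.142, -0.0, -0.067]
wrist_force: [1.0, -0.3, 0.8]
finger_gap: 56.1
clock: 12.65
eef_pos: [592.5, -174.3, 263.2]
eef_rot: [-3.142, -0.0, -0.24]
wrist_force: [-0.4, -0.1, 0.3]
finger_gap: 56.4
TCP in stand: x -63.6 y -6.3 z 263.2
clock 12.65 pos [ 592.5 -174.3  263.2] yaw -0.240 q6 1.47 gap 56.4 F [-0.4 -0.1  0.3]
rows x y z cm: [-0.03  0.04  6.32] turn 0.004
```

View pics/w6.png

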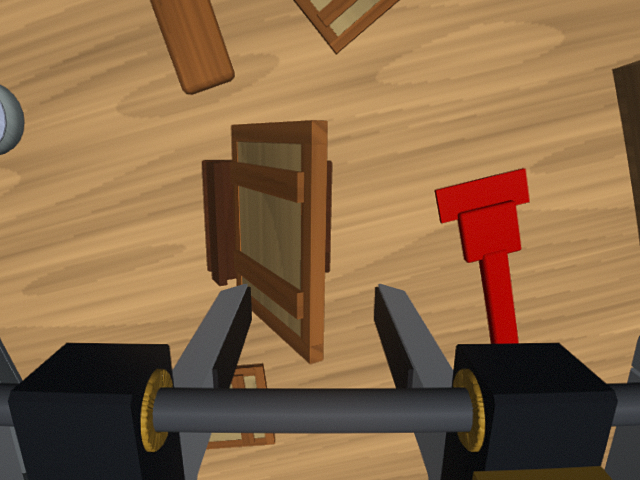

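View pics/s6.png

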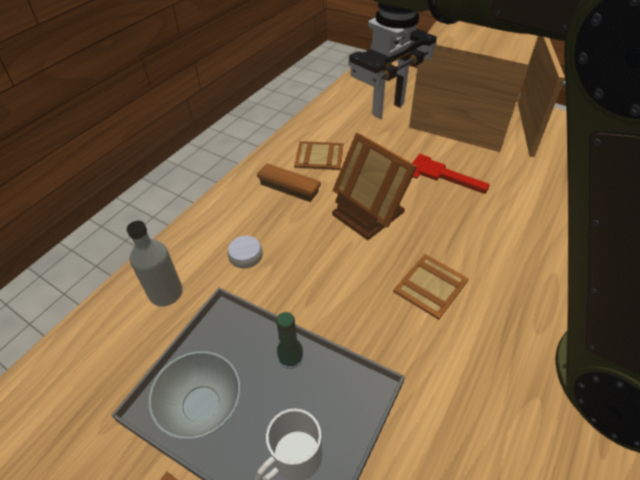

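```bash
python3 - <<'E'
import runpy
from h import *
np.set_printoptions(precision=1,suppress=True)
p=np.load('p.npy')
Rs=R.from_euler('y',-30,degrees=True).as_matrix()
W=lambda Q: np.asarray(Q,float)@R.from_euler('z',p[2]).as_matrix().T+[p[0],p[1],0]
sl=lambda L: W((np.array(L,float)+[6,p[3],0])@Rs.T+[0,0,28])
c=cams.camera('wrist')
L=[[6,-85,150],[-6,-85,150],[6,85,150],[-6,85,150]]
print(proj(c,sl(L)))
u=[[315,122],[327,121],[311,362],[323,361]]
for q,z in zip(u,[163.9,157.9]*2):
    P=atz(c,[q],z)[0]; d=P[:2]-p[:2]; cc,ss=np.cos(p[2]),np.sin(p[2]); print(q,P,'stand',cc*d[0]+ss*d[1],-ss*d[0]+cc*d[1])
E
```

```text
[[314.8 116.5]
 [331.1 117. ]
 [312.8 362.6]
 [326.9 358.4]]
[315, 122] [ 671.1 -195.1  163.9] stand -64.78354230585988 -87.65092512034647
[327, 121] [ 670.1 -202.8  157.9] stand -72.42219020010394 -88.51402351042974
[311, 362] [ 510.2 -153.4  163.9] stand -63.3304858735098 78.59400058051295
[323, 361] [ 505.5 -161.4  157.9] stand -72.17512390729564 81.20021170367868
```

```bash
python3 -m pendant '[[[0,0,3,0],[0,0,6,0],[0,0,9,0],[0,0,10.5,0],[0,0,11.6,0]]]' 0.2 10
python3 -m pendant '[[[0,0,0,0],[0,0,0,0],[0,0,0,0],[0,0,0,0]]]' -0.4 10
python3 -c "
from h import *
p=np.load('p.npy')
stto(-64,-6,147,p[2]-np.pi/2)
c=snap('wrist','w7'); c=snap('side','s7')"
```

```text
clock: 13.3
eef_pos: [592.3, -175.0, 146.4]
eef_rot: [-3.141, 0.001, -0.24]
wrist_force: [0.7, -0.1, 0.0]
finger_gap: 56.5
clock: 13.7
eef_pos: [592.7, -175.3, 148.2]
eef_rot: [3.142, -0.001, -0.241]
wrist_force: [0.9, 0.3, 0.1]
finger_gap: 29.1
TCP in stand: x -64.6 y -6.8 z 148.2
clock 13.70 pos [ 592.7 -175.3  148.2] yaw -0.241 q6 1.46 gap 29.1 F [0.9 0.3 0.1]
rows x y z cm: [-0.08 -0.06  0.12] turn 0.004
```

View pics/w7.png

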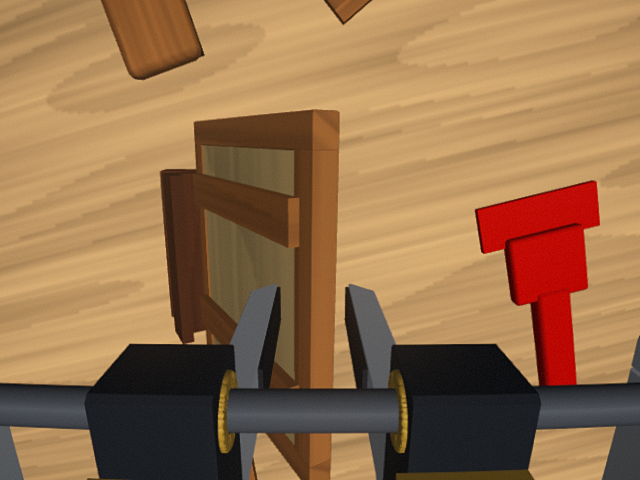

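View pics/s7.png

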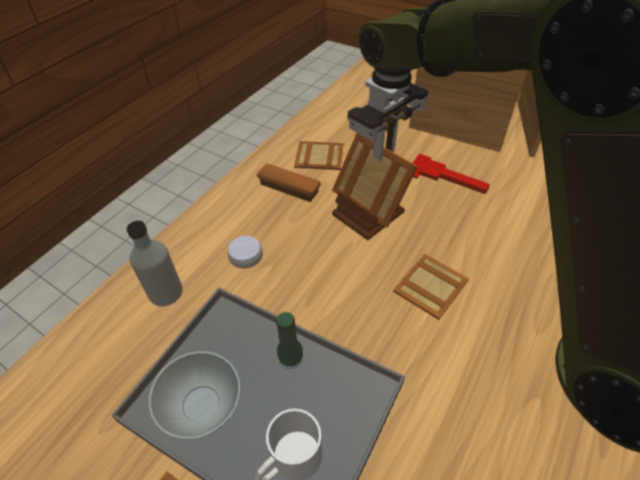

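```bash
python3 -m pendant '[[[0,-0.5,-0.2,0],[0,-1.1,-0.5,0],[0,-1.6,-0.8,0],[0,-2.2,-1.05,0],[0,-2.7,-1.3,0]]]' -0.45 10
python3 -m pendant '[[[0,-0.3,-0.1,0],[0,-0.6,-0.2,0],[0,-0.6,-0.2,0]]]' -0.52 10
python3 -c "
from h import *
p=np.load('p.npy')
stto(-20,-6,166,p[2]-np.pi/2)
c=snap('wrist','w8'); c=snap('side','s8')"
```

```text
clock: 14.3
eef_pos: [599.0, -148.4, 160.5]
eef_rot: [-3.142, -0.0, -0.241]
wrist_force: [0.0, -0.4, 0.9]
finger_gap: 25.9
clock: 14.6
eef_pos: [600.3, -142.9, 162.2]
eef_rot: [-3.142, 0.0, -0.241]
wrist_force: [0.8, -0.4, 0.1]
finger_gap: 22.5
TCP in stand: x -31.2 y -6.3 z 162.2
clock 14.60 pos [ 600.3 -142.9  162.2] yaw -0.241 q6 1.52 gap 22.5 F [ 0.8 -0.4  0.1]
rows x y z cm: [-0.03 -1.12 -0.38] turn 0.004
```

View pics/w8.png

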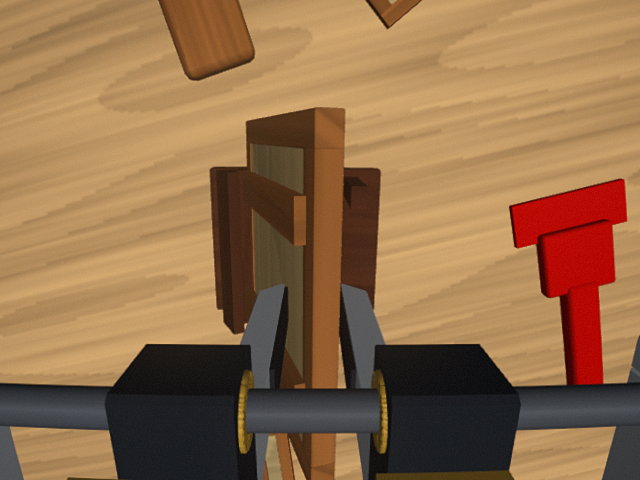

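View pics/s8.png

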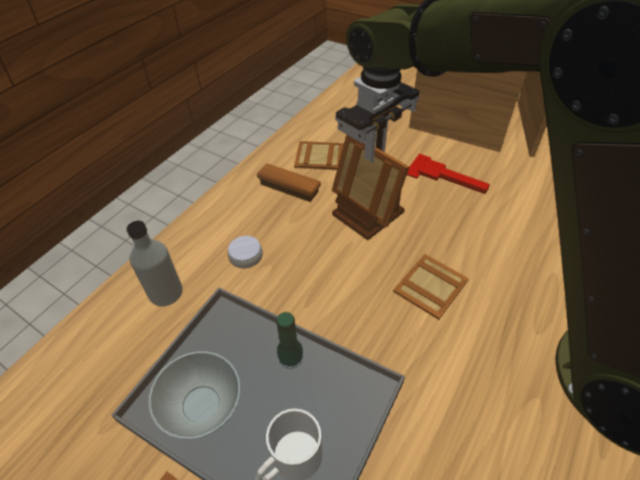

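```bash
python3 -m pendant '[[[0,-0.4,-0.12,0],[0,-0.8,-0.25,0],[0,-1.2,-0.35,0],[0,-1.6,-0.42,0],[0,-2,-0.5,0]]]' -0.56 10
python3 -m pendant '[[[0,-0.4,-0.1,0],[0,-0.8,-0.13,0],[0,-1.1,-0.15,0],[0,-1.3,-0.17,0],[0,-1.3,-0.17,0]]]' -0.65 10
python3 -c "
from h import *
p=np.load('p.npy')
stto(4.4,-6,169,p[2]-np.pi/2)
c=snap('wrist','w9'); c=snap('side','s9')"
```

```text
clock: 15.2
eef_pos: [605.1, -123.4, 167.3]
eef_rot: [-3.142, -0.0, -0.241]
wrist_force: [0.2, -0.9, 0.7]
finger_gap: 20.8
clock: 15.7
eef_pos: [608.2, -110.9, 168.9]
eef_rot: [-3.142, 0.0, -0.241]
wrist_force: [0.1, -0.2, -0.3]
finger_gap: 16.6
TCP in stand: x 1.7 y -6.2 z 168.9
clock 15.70 pos [ 608.2 -110.9  168.9] yaw -0.241 q6 1.57 gap 16.6 F [ 0.1 -0.2 -0.3]
rows x y z cm: [-0.02 -0.27 -0.01] turn 0.004
```

View pics/w9.png

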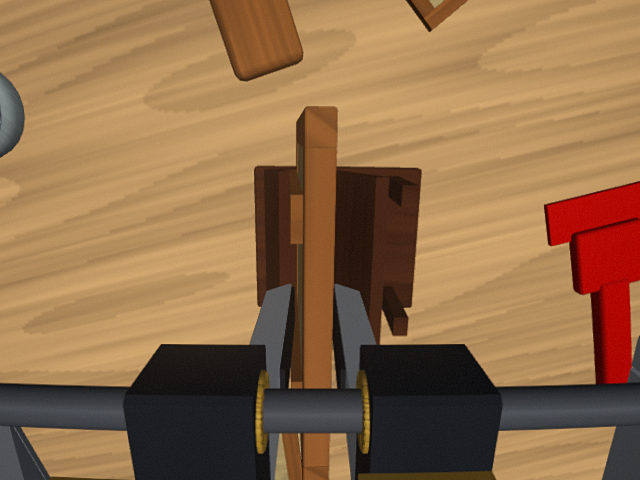

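View pics/s9.png

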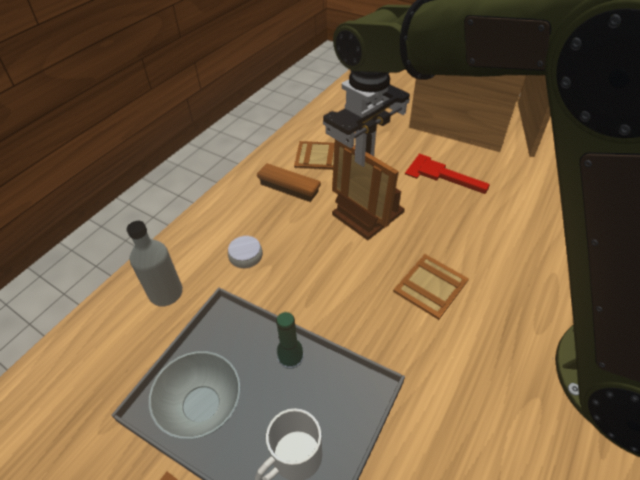

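```bash
python3 -m pendant '[[[0,-0.1,0,0],[0,-0.2,0,0],[0,-0.25,0,0],[0,-0.25,0,0],[0,-0.25,0,0]]]' -1 15
python3 -m pendant '[[[0,0,0,0],[0,0,0,0]]]' -1 30
python3 -c "
from h import *
p=np.load('p.npy')
stto(4.4,-6,169,p[2]-np.pi/2)"
```

```text
clock: 16.3
eef_pos: [608.7, -108.7, 168.8]
eef_rot: [-3.142, 0.0, -0.241]
wrist_force: [0.9, 0.2, -1.9]
finger_gap: 11.9
clock: 16.5
eef_pos: [608.7, -108.7, 168.8]
eef_rot: [-3.141, 0.0, -0.241]
wrist_force: [0.3, 1.0, -1.5]
finger_gap: 11.8
TCP in stand: x 4.0 y -6.1 z 168.8
clock 16.50 pos [ 608.7 -108.7  168.8] yaw -0.241 q6 1.58 gap 11.8 F [ 0.3  1.  -1.5]
rows x y z cm: [-0.01 -0.04 -0.02] turn 0.004
```

```bash
python3 -m pendant '[[[0,0,-0.5,0],[0,0,-1.5,0],[0,0,-3,0],[0,0,-4.5,0],[0,0,-6,0]]]' -1 35
python3 -m pendant '[[[0,0,-1.5,0],[0,0,-3,0],[0,0,-4,0],[0,0,-4,0]]]' - -
python3 -c "
from h import *
p=np.load('p.npy')
stto(4.4,-6,269,p[2]-np.pi/2)
c=snap('wrist','w10'); c=snap('side','s10')"
```

```text
clock: 17.0
eef_pos: [608.7, -108.9, 230.5]
eef_rot: [3.141, -0.001, -0.241]
wrist_force: [-0.1, 0.3, -1.7]
finger_gap: 11.7
clock: 17.4
eef_pos: [609.1, -108.9, 270.8]
eef_rot: [3.141, -0.003, -0.241]
wrist_force: [0.5, 0.1, -1.9]
finger_gap: 11.7
TCP in stand: x 3.8 y -6.6 z 270.8
clock 17.40 pos [ 609.1 -108.9  270.8] yaw -0.241 q6 1.58 gap 11.7 F [ 0.5  0.1 -1.9]
rows x y z cm: [-0.06 -0.06  0.18] turn 0.004
```

View pics/w10.png

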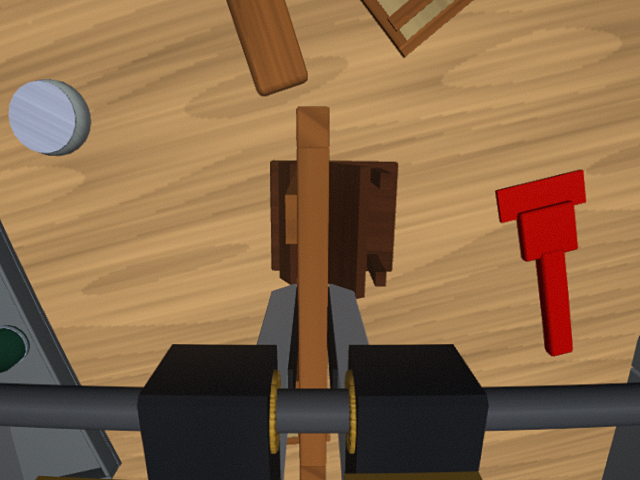

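View pics/s10.png

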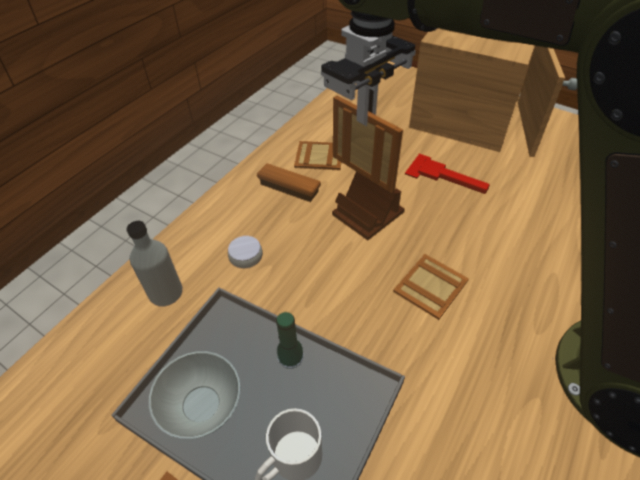

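```bash
python3 - <<'E'
from h import *
np.set_printoptions(precision=1,suppress=True)
c=cams.camera('wrist');s=manip.read_state();p=np.load('p.npy')
M=R.from_euler('xyz',s['eef_rot']).as_matrix()
for z in (283,286,289):
    for u in ([297,107],[329,107],[299,466],[325,466]):
        print(z,u,M.T@(atz(c,[u],z)[0]-s['eef_pos']))
g=c['frame'][95:125,290:340].astype(int); print(g.mean(axis=(1,2)))
# stand visible corners: compare with fit
W=lambda Q: np.asarray(Q,float)@R.from_euler('z',p[2]).as_matrix().T+[p[0],p[1],0]
print(proj(c,W([[p[4],-58,0],[p[4],-58,10],[p[4]-130,-58,0],[p[4]-130,58,0],[-37.5,-58,93],[-37.5,58,93],[15.5,-58,53],[p[4],58,0]])))
a=c['frame'][140:320,240:440][:,:,::-1]; cv2.imwrite('pics/w10c.png',cv2.resize(a,(660,594),interpolation=cv2.INTER_CUBIC))
E
```

```text
283 [297, 107] [ 83.   -5.5 -14.9]
283 [329, 107] [ 83.    5.9 -14.9]
283 [299, 466] [-72.4  -6.  -14.8]
283 [325, 466] [-72.4   5.9 -14.8]
286 [297, 107] [ 82.8  -5.4 -17.9]
286 [329, 107] [ 82.8   5.8 -17.9]
286 [299, 466] [-69.6  -5.9 -17.8]
286 [325, 466] [-69.6   5.8 -17.8]
289 [297, 107] [ 82.6  -5.3 -20.9]
289 [329, 107] [ 82.6   5.7 -20.9]
289 [299, 466] [-66.8  -5.8 -20.8]
289 [325, 466] [-66.8   5.7 -20.8]
[142.1 142.7 143.3 143.7 143.9 143.4 142.8 142.4 142.  142.4 142.5 118.3
 104.6 101.3 100.5 101.7 102.1 102.4 102.8 102.8 103.  102.8 103.9 103.2
 103.8 104.1 104.3 105.3 105.3 106.2]
[[274.1 156.6]
 [273.2 157.1]
 [400.3 157.4]
 [394.4 265. ]
 [363.5 162.6]
 [358.9 296.2]
 [299.8 159.5]
 [276.  264.5]]
```

View pics/w10c.png

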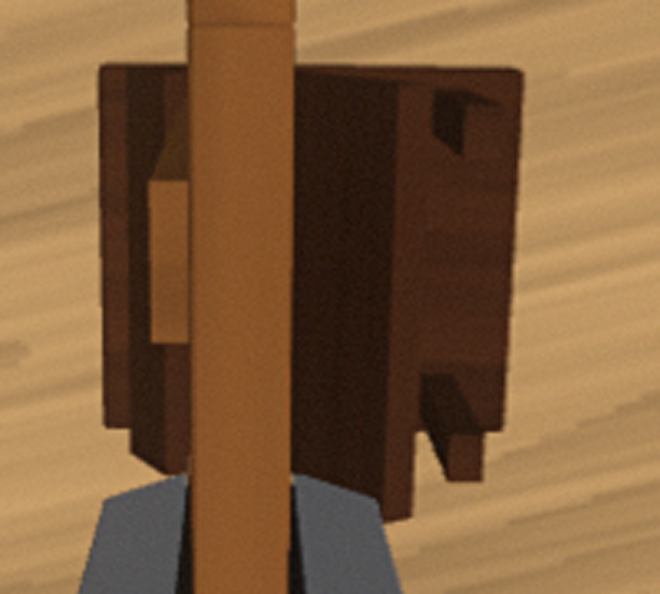

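```bash
for i in 1 2 3 4; do python3 -m pendant '[[[0,0,0,-0.13],[0,0,0,-0.26],[0,0,0,-0.39],[0,0,0,-0.52],[0,0,0,-0.65]]]' - - | tail -n 4; done
python3 -c "
from h import *
p=np.load('p.npy')
stto(4.4,0,270,p[2]+np.pi/2)"
```

```text
eef_pos: [608.5, -108.7, 267.9]
eef_rot: [-3.141, 0.001, 0.414]
wrist_force: [0.8, 0.0, -1.0]
finger_gap: 11.6
eef_pos: [608.5, -108.7, 267.9]
eef_rot: [-3.14, 0.0, 1.064]
wrist_force: [-0.0, 0.3, -1.4]
finger_gap: 11.6
eef_pos: [608.5, -108.7, 267.9]
eef_rot: [-3.14, -0.001, 1.714]
wrist_force: [-0.5, 0.8, -1.7]
finger_gap: 11.5
eef_pos: [608.5, -108.7, 267.9]
eef_rot: [-3.141, -0.001, 2.364]
wrist_force: [0.8, 0.7, -1.9]
finger_gap: 11.8
TCP in stand: x 3.9 y -6.0 z 267.9
clock 19.55 pos [ 608.5 -108.7  267.9] yaw 2.364 q6 -1.03 gap 11.8 F [ 0.8  0.7 -1.9]
rows x y z cm: [ 0.54 -0.26 -0.2 ] turn -0.533
```

```bash
python3 -m pendant '[[[0,0,0,-0.13],[0,0,0,-0.26],[0,0,0,-0.39],[0,0,0,-0.5],[0,0,0,-0.535]]]' - - 
python3 -m pendant '[[[0,0,0,0],[0,0,0,0]]]' - - 
python3 - <<'E'
from h import *
np.set_printoptions(precision=1,suppress=True)
p=np.load('p.npy')
stto(4.4,0,270,p[2]+np.pi/2)
c=snap('wrist','w11'); cs=snap('side','s11')
s=manip.read_state()
M=R.from_euler('xyz',s['eef_rot']).as_matrix()
W=lambda Q: np.asarray(Q,float)@R.from_euler('z',p[2]).as_matrix().T+[p[0],p[1],0]
print(proj(c,W([[p[4],58,0],[p[4]-130,58,0],[p[4]-130,-58,10],[p[4],-58,10],[-37.5,-58,93],[-37.5,58,93]])))
a=c['frame'][90:310,220:460][:,:,::-1]; cv2.imwrite('pics/w11c.png',cv2.resize(a,(648,594),interpolation=cv2.INTER_CUBIC))
E
```

```text
clock: 20.05
eef_pos: [608.5, -108.7, 268.0]
eef_rot: [-3.142, -0.001, 2.898]
wrist_force: [-0.4, 0.9, -1.7]
finger_gap: 11.6
clock: 20.25
eef_pos: [608.6, -108.7, 268.3]
eef_rot: [-3.142, -0.001, 2.892]
wrist_force: [-1.2, 0.1, -1.4]
finger_gap: 11.8
TCP in stand: x 3.9 y -6.1 z 268.3
clock 20.25 pos [ 608.6 -108.7  268.3] yaw 2.892 q6 -1.56 gap 11.8 F [-1.2  0.1 -1.4]
rows x y z cm: [ 0.6  0.1 -0.2] turn -0.004
[[350.5 147.7]
 [223.7 148.4]
 [227.7 259.8]
 [349.4 259.3]
 [265.1 286.6]
 [260.5 151.1]]
```

View pics/w11c.png

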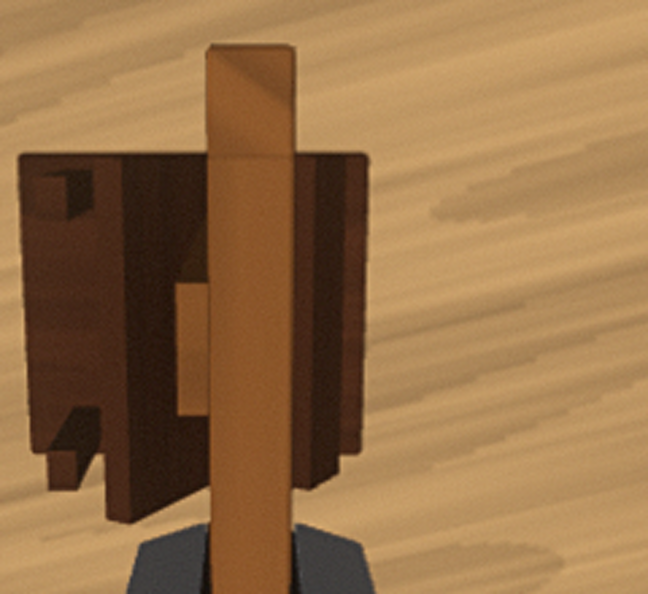

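View pics/s11.png

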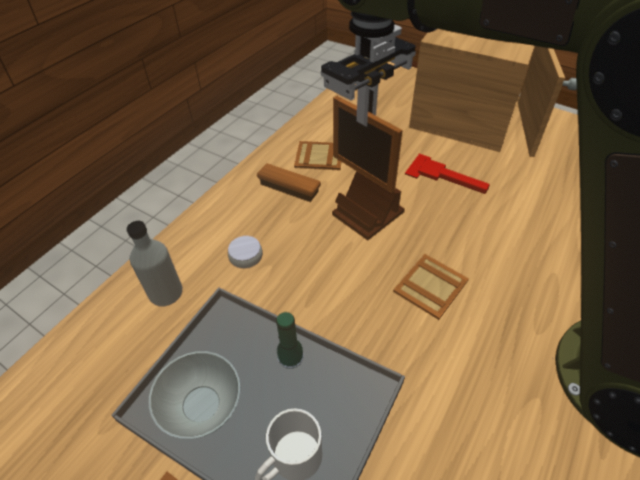

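```bash
python3 -m pendant '[[[0.4,0.3,0,-0.001],[0.95,0.6,0,-0.003],[0.95,0.6,0,-0.003],[0.95,0.6,0,-0.003]]]' - - 
python3 - <<'E'
from h import *
np.set_printoptions(precision=1,suppress=True)
p=np.load('p.npy')
stto(10,3.6,185,p[2]+np.pi/2)
c=snap('wrist','w12')
a=c['frame'][90:310,220:460][:,:,::-1]; cv2.imwrite('pics/w12c.png',cv2.resize(a,(648,594),interpolation=cv2.INTER_CUBIC))
E
```

```text
clock: 20.75
eef_pos: [600.9, -100.4, 269.1]
eef_rot: [-3.142, 0.0, 2.897]
wrist_force: [-1.4, -0.0, -1.4]
finger_gap: 12.0
TCP in stand: x 10.1 y 3.4 z 269.1
clock 20.75 pos [ 600.9 -100.4  269.1] yaw 2.897 q6 -1.55 gap 12.0 F [-1.4 -0.  -1.4]
rows x y z cm: [ 0.  -0.   8.4] turn 0.000
```

View pics/w12c.png

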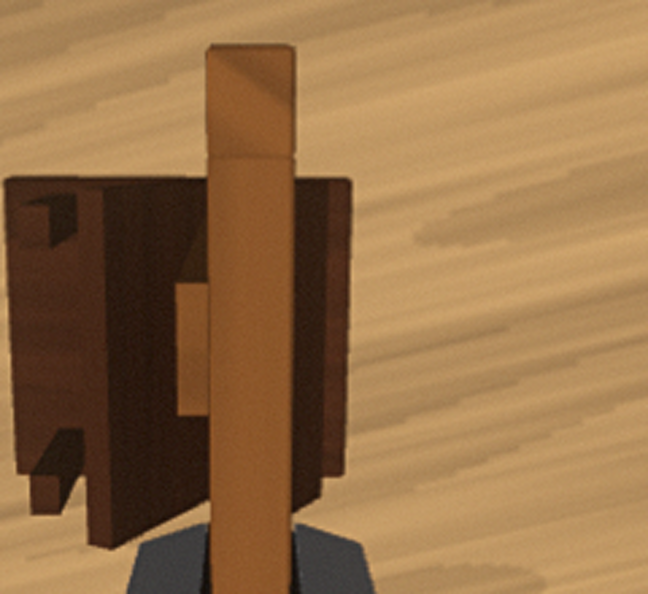

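```bash
python3 -m pendant '[[[0,0,2,0],[0,0,4,0],[0,0,6,0],[0,0,7.5,0],[0,0,8,0]]]' - - 
python3 -m pendant '[[[0,0,0.5,0],[0,0,0.7,0],[0,0,0.8,0],[0,0,0.9,0],[0,0,0.9,0]]]' - - 
python3 - <<'E'
from h import *
np.set_printoptions(precision=1,suppress=True)
p=np.load('p.npy')
stto(10,3.6,170,p[2]+np.pi/2)
c=snap('wrist','w13')
a=c['frame'][90:390,180:500][:,:,::-1]; cv2.imwrite('pics/w13c.png',cv2.resize(a,(640,600),interpolation=cv2.INTER_CUBIC))
c=snap('side','s13')
a=c['frame'][90:270,290:450][:,:,::-1]; cv2.imwrite('pics/s13c.png',cv2.resize(a,(533,600),interpolation=cv2.INTER_CUBIC))
E
```

```text
clock: 21.3
eef_pos: [600.5, -100.6, 187.2]
eef_rot: [-3.142, -0.002, 2.897]
wrist_force: [0.1, -0.3, -0.9]
finger_gap: 11.8
clock: 21.8
eef_pos: [601.1, -100.7, 180.2]
eef_rot: [-3.142, 0.0, 2.897]
wrist_force: [-0.8, 0.3, -1.7]
finger_gap: 12.0
TCP in stand: x 9.9 y 3.2 z 180.2
clock 21.80 pos [ 601.1 -100.7  180.2] yaw 2.897 q6 -1.55 gap 12.0 F [-0.8  0.3 -1.7]
rows x y z cm: [0. 0. 1.] turn 0.000
```

View pics/w13c.png

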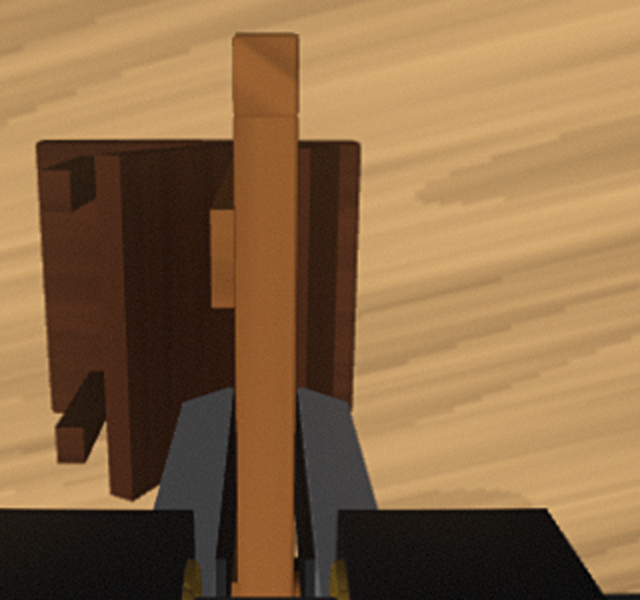

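View pics/s13c.png

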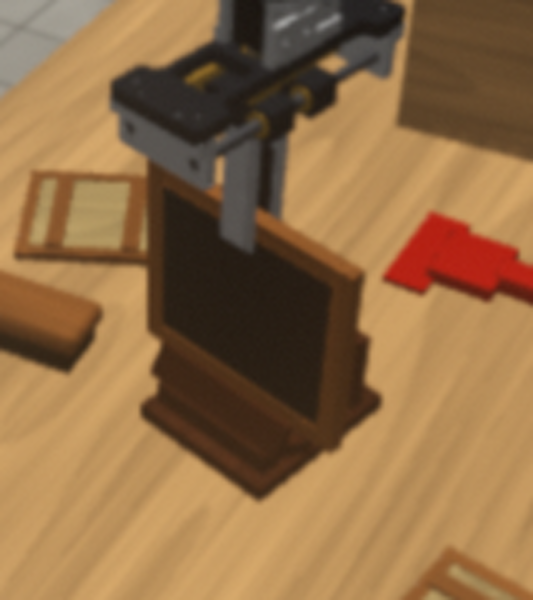

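```bash
python3 -m pendant '[[[0,0,0.2,0],[0,0,0.4,0],[0,0,0.6,0],[0,0,0.7,0],[0,0,0.7,0]]]' - - 
python3 -m pendant '[[[0,0,0.05,0],[0,0,0.1,0],[0,0,0.15,0],[0,0,0.2,0],[0,0,0.2,0]]]' - -
```

```text
clock: 22.4
eef_pos: [600.9, -100.6, 172.6]
eef_rot: [-3.142, -0.0, 2.897]
wrist_force: [-0.2, 0.3, -2.2]
finger_gap: 11.6
clock: 22.9
eef_pos: [601.0, -100.6, 170.8]
eef_rot: [-3.142, -0.0, 2.897]
wrist_force: [0.6, 1.1, -2.2]
finger_gap: 12.2
```

```bash
python3 -m pendant '[[[0,0,0.05,0],[0,0,0.1,0],[0,0,0.1,0]]]' - - 
python3 -m pendant '[[[0,0,0.05,0],[0,0,0.1,0],[0,0,0.1,0]]]' - - 
```

```text
clock: 23.2
eef_pos: [601.0, -100.6, 170.0]
eef_rot: [-3.142, 0.0, 2.897]
wrist_force: [0.6, 0.4, -0.2]
finger_gap: 11.5
clock: 23.5
eef_pos: [601.2, -100.7, 169.9]
eef_rot: [-3.141, 0.001, 2.897]
wrist_force: [-2.4, -0.5, 7.5]
finger_gap: 11.9
```

```bash
python3 -m pendant '[[[0,0,-0.05,0],[0,0,-0.05,0]]]' - 10
python3 -m pendant '[[[0,0,0,0],[0,0,0,0],[0,0,0,0]]]' -0.68 10
python3 - <<'E'
from h import *
p=np.load('p.npy')
stto(10,3.6,170,p[2]+np.pi/2)
c=snap('wrist','w14')
a=c['frame'][90:390,180:500][:,:,::-1]; cv2.imwrite('pics/w14c.png',cv2.resize(a,(640,600),interpolation=cv2.INTER_CUBIC))
E
```

```text
clock: 23.7
eef_pos: [601.1, -100.8, 169.8]
eef_rot: [-3.141, 0.001, 2.897]
wrist_force: [-1.4, -1.1, 4.8]
finger_gap: 12.2
clock: 24.0
eef_pos: [600.9, -100.5, 169.1]
eef_rot: [3.141, -0.0, 2.897]
wrist_force: [0.2, 0.2, -0.6]
finger_gap: 15.2
TCP in stand: x 10.0 y 3.4 z 169.1
clock 24.00 pos [ 600.9 -100.5  169.1] yaw 2.897 q6 -1.55 gap 15.2 F [ 0.2  0.2 -0.6]
rows x y z cm: [ 0.02 -0.   -0.09] turn 0.000
```

View pics/w14c.png

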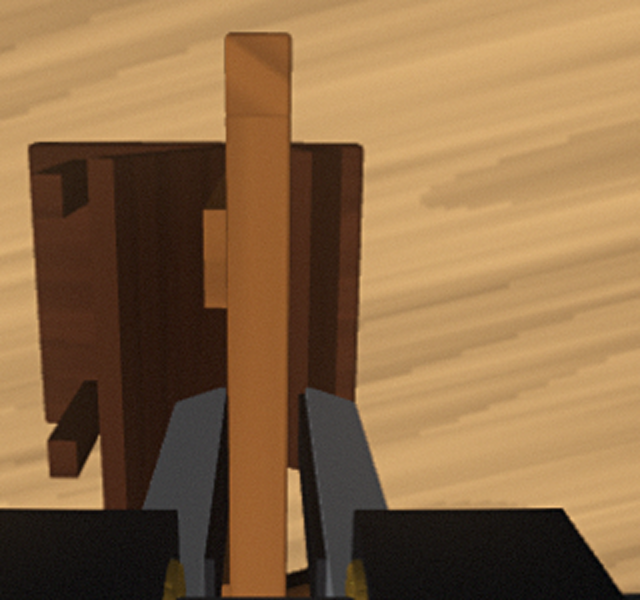

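```bash
python3 -m pendant '[[[0,-0.2,0,0],[0,-0.5,0,0],[0,-0.8,0,0],[0,-1.1,0.05,0],[0,-1.4,0.1,0]]]' -0.6 10
python3 -m pendant '[[[0,-0.3,0.05,0],[0,-0.6,0.1,0],[0,-0.9,0.2,0],[0,-1.2,0.3,0],[0,-1.5,0.4,0]]]' -0.52 10
python3 - <<'E'
from h import *
p=np.load('p.npy')
stto(-20,3.6,163,p[2]+np.pi/2)
c=snap('wrist','w15')
a=c['frame'][90:390,180:500][:,:,::-1]; cv2.imwrite('pics/w15c.png',cv2.resize(a,(640,600),interpolation=cv2.INTER_CUBIC))
E
```

```text
clock: 24.55
eef_pos: [597.5, -114.5, 168.4]
eef_rot: [-3.142, 0.0, 2.897]
wrist_force: [-0.0, -0.2, -0.3]
finger_gap: 18.8
clock: 25.05
eef_pos: [593.9, -129.0, 164.3]
eef_rot: [-3.142, 0.0, 2.897]
wrist_force: [-0.8, -0.6, 0.9]
finger_gap: 22.3
TCP in stand: x -19.3 y 3.3 z 164.3
clock 25.05 pos [ 593.9 -129.   164.3] yaw 2.897 q6 -1.60 gap 22.3 F [-0.8 -0.6  0.9]
rows x y z cm: [ 0.03 -0.07  0.13] turn 0.000
```

View pics/w15c.png

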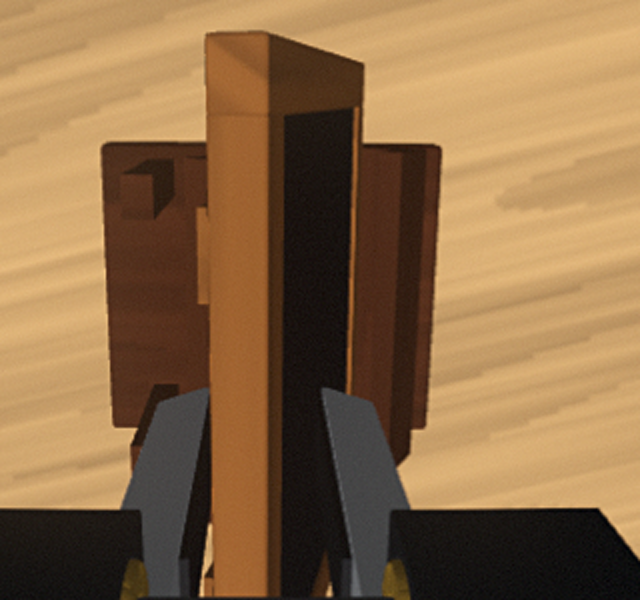

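```bash
python3 -m pendant '[[[0,-0.3,0.1,0],[0,-0.6,0.2,0],[0,-0.9,0.35,0],[0,-1.2,0.45,0],[0,-1.4,0.5,0]]]' -0.447 10
python3 - <<'E'
from h import *
p=np.load('p.npy')
stto(-43,3.6,153.4,p[2]+np.pi/2)
c=snap('wrist','w16')
a=c['frame'][90:390,180:500][:,:,::-1]; cv2.imwrite('pics/w16c.png',cv2.resize(a,(640,600),interpolation=cv2.INTER_CUBIC))
c=snap('side','s16')
a=c['frame'][90:270,290:450][:,:,::-1]; cv2.imwrite('pics/s16c.png',cv2.resize(a,(533,600),interpolation=cv2.INTER_CUBIC))
E
```

```text
clock: 25.6
eef_pos: [590.4, -142.6, 159.2]
eef_rot: [3.142, -0.0, 2.897]
wrist_force: [0.3, -0.2, -1.2]
finger_gap: 26.1
TCP in stand: x -33.4 y 3.3 z 159.2
clock 25.60 pos [ 590.4 -142.6  159.2] yaw 2.897 q6 -1.62 gap 26.1 F [ 0.3 -0.2 -1.2]
rows x y z cm: [ 0.03 -0.96  0.58] turn -0.000
```

View pics/w16c.png

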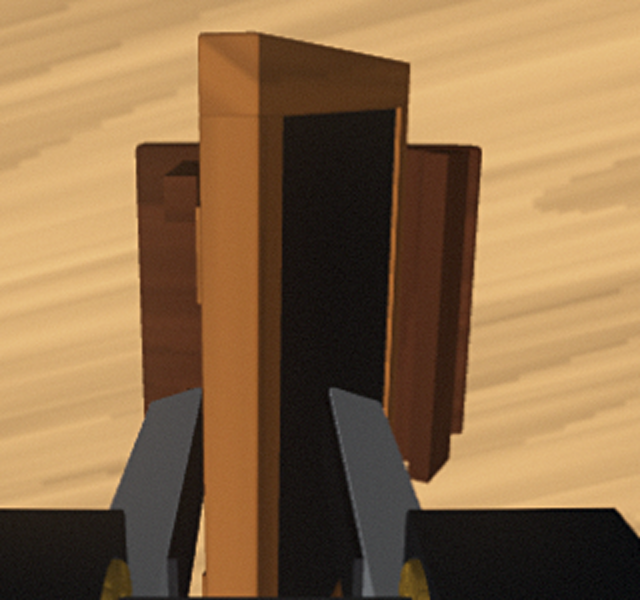

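View pics/s16c.png

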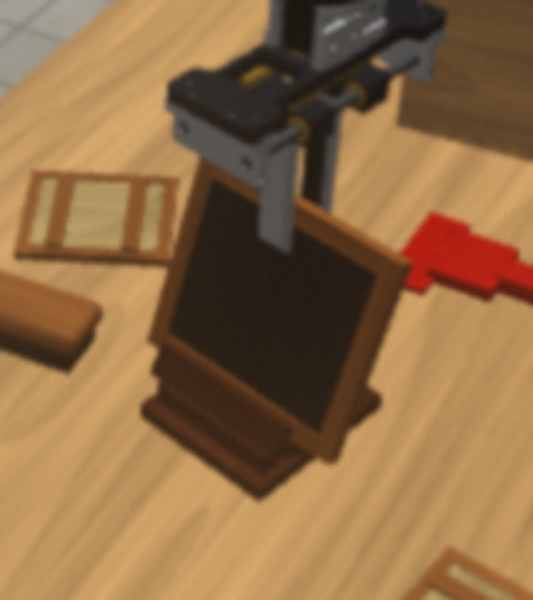

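```bash
python3 -m pendant '[[[0,-0.2,0.1,0],[0,-0.4,0.25,0],[0,-0.6,0.35,0],[0,-0.8,0.45,0],[0,-1.0,0.57,0]]]' -0.362 10
python3 - <<'E'
from h import *
p=np.load('p.npy')
stto(-52.6,3.6,147,p[2]+np.pi/2)
c=snap('wrist','w17')
a=c['frame'][90:390,180:500][:,:,::-1]; cv2.imwrite('pics/w17c.png',cv2.resize(a,(640,600),interpolation=cv2.INTER_CUBIC))
E
```

```text
clock: 26.2
eef_pos: [588.1, -152.2, 153.6]
eef_rot: [3.142, 0.0, 2.897]
wrist_force: [-0.5, -0.3, 0.1]
finger_gap: 30.2
TCP in stand: x -43.2 y 3.3 z 153.6
clock 26.20 pos [ 588.1 -152.2  153.6] yaw 2.897 q6 -1.64 gap 30.2 F [-0.5 -0.3  0.1]
rows x y z cm: [ 0.03 -0.94  0.66] turn -0.000
```

View pics/w17c.png

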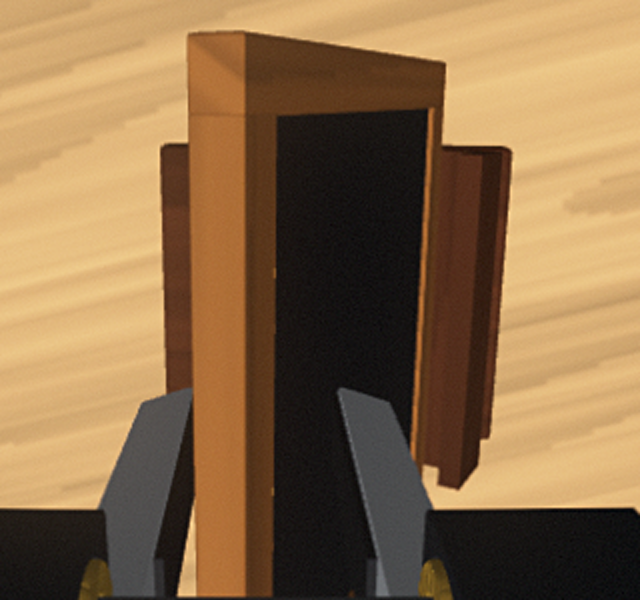

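```bash
python3 -m pendant '[[[0,-0.2,0.13,0],[0,-0.4,0.26,0],[0,-0.6,0.4,0],[0,-0.8,0.5,0],[0,-1.0,0.6,0]]]' -0.3 10
python3 -m pendant '[[[0,-0.05,0,0],[0,-0.1,0,0],[0,-0.1,0,0]]]' -0.2 10
python3 - <<'E'
from h import *
p=np.load('p.npy')
stto(-52.6,3.6,147,p[2]+np.pi/2)
c=snap('wrist','w18')
a=c['frame'][90:390,180:500][:,:,::-1]; cv2.imwrite('pics/w18c.png',cv2.resize(a,(640,600),interpolation=cv2.INTER_CUBIC))
c=snap('side','s18')
a=c['frame'][90:270,290:450][:,:,::-1]; cv2.imwrite('pics/s18c.png',cv2.resize(a,(533,600),interpolation=cv2.INTER_CUBIC))
E
```

```text
clock: 26.75
eef_pos: [585.6, -161.9, 147.6]
eef_rot: [3.142, -0.0, 2.897]
wrist_force: [-0.4, 0.1, 0.1]
finger_gap: 33.0
clock: 27.05
eef_pos: [585.5, -162.7, 147.8]
eef_rot: [3.142, 0.0, 2.897]
wrist_force: [-0.0, 1.2, -0.4]
finger_gap: 37.3
TCP in stand: x -54.1 y 3.3 z 147.8
clock 27.05 pos [ 585.5 -162.7  147.8] yaw 2.897 q6 -1.66 gap 37.3 F [-0.   1.2 -0.4]
rows x y z cm: [0.03 0.15 0.08] turn 0.000
```

View pics/w18c.png

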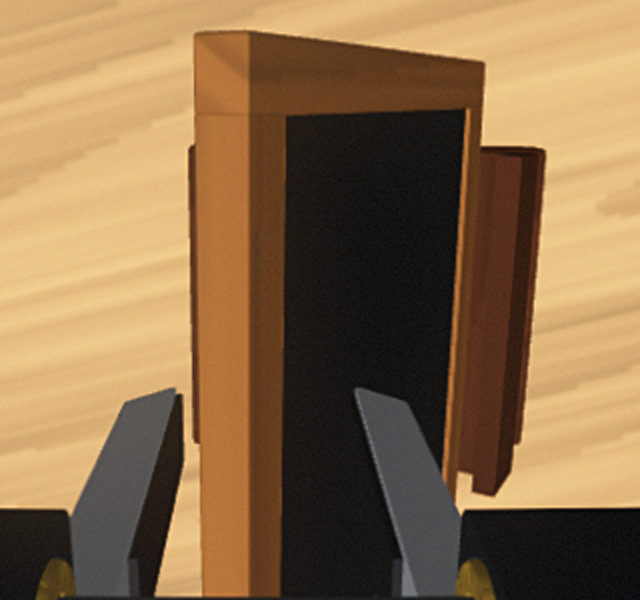

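View pics/s18c.png

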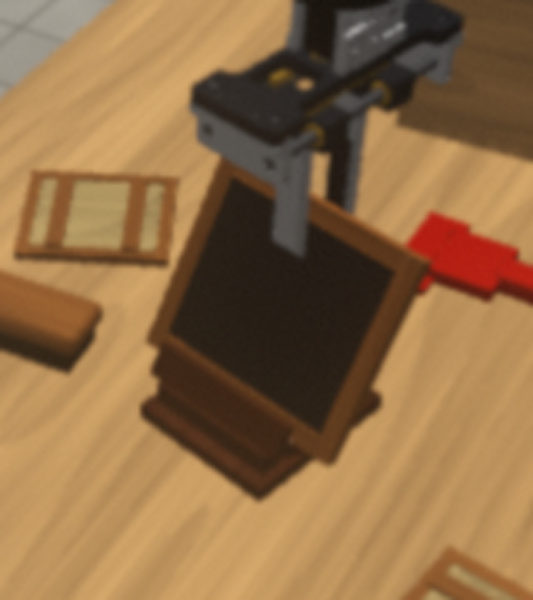

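```bash
python3 - <<'E'
from h import *
np.set_printoptions(precision=1,suppress=True)
p=np.load('p.npy')
c=cams.camera('wrist')
cc,ss=np.cos(p[2]),np.sin(p[2])
for n,u,z in [('rear far',[277,106.5],160.4),('front far',[304.5,105.5],166.4),('bottom front far',[422.5,121.5],39)]:
    P=atz(c,[u],z)[0]; d=P[:2]-p[:2]; print(n,P,'stand old', cc*d[0]+ss*d[1],-ss*d[0]+cc*d[1])
E
```

```text
rear far [ 499.  -154.2  160.4] stand old -66.75918847385867 89.26957038389858
front far [ 501.5 -144.5  166.4] stand old -56.72449507054512 89.19660888935533
bottom front far [520.2 -73.   39. ] stand old 17.191672278273135 88.35883622471124
```

```bash
python3 -m pendant '[[[0,0,0,0],[0,0,0,0],[0,0,0,0],[0,0,0,0]]]' 0.2 10
python3 -m pendant '[[[0,0,-1,0],[0,0,-3,0],[0,0,-5,0],[0,0,-8,0],[0,0,-11,0]]]' 0.2 10
python3 - <<'E'
from h import *
import pickle
p=np.load('p.npy')
stto(40,3.6,262,p[2])
c=snap('wrist','w19');ct=snap('top','t19');cs=snap('side','s19')
pickle.dump((c,ct,cs),open('c19.pkl','wb'))
a=c['frame'][90:390,180:500][:,:,::-1]; cv2.imwrite('pics/w19c.png',cv2.resize(a,(640,600),interpolation=cv2.INTER_CUBIC))
a=cs['frame'][120:260,300:440][:,:,::-1]; cv2.imwrite('pics/s19c.png',cv2.resize(a,(600,600),interpolation=cv2.INTER_CUBIC))
E
```

```text
clock: 27.6
eef_pos: [585.5, -162.7, 147.7]
eef_rot: [3.142, -0.0, 2.897]
wrist_force: [0.5, -0.8, 0.4]
finger_gap: 56.0
clock: 28.1
eef_pos: [585.3, -162.6, 259.5]
eef_rot: [3.142, 0.0, 2.897]
wrist_force: [0.9, -0.0, 0.8]
finger_gap: 56.2
TCP in stand: x -54.1 y 3.5 z 259.5
clock 28.10 pos [ 585.3 -162.6  259.5] yaw 2.897 q6 -1.66 gap 56.2 F [ 0.9 -0.   0.8]
rows x y z cm: [ 0.01  9.41 -0.25] turn 1.571
```

View pics/w19c.png

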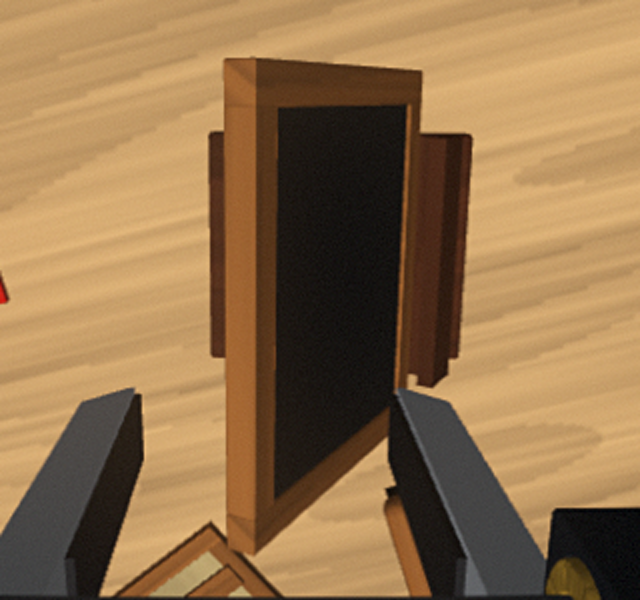

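View pics/s19c.png

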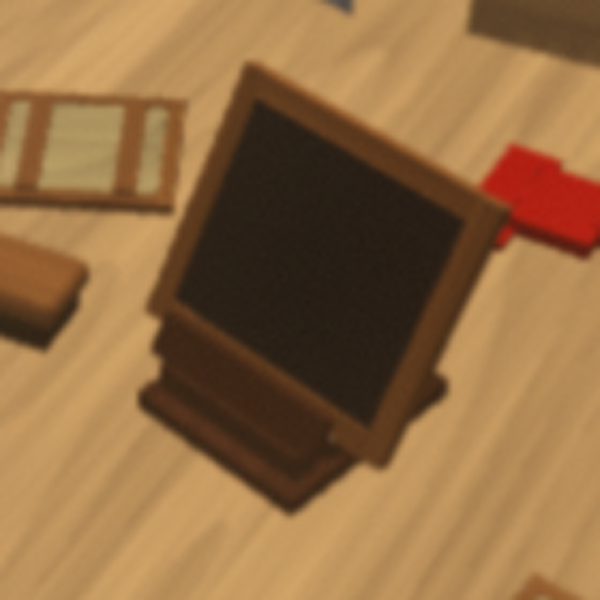

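```bash
python3 -m pendant '[[[0,2,0,0.14],[0,4,0,0.28],[0,6.5,0,0.42],[0,9,0,0.56],[0,12,0,0.7]]]' 1 -
python3 - <<'E'
from h import *
p=np.load('p.npy')
stto(85,1,262,p[2])
E
```

```text
clock: 28.75
eef_pos: [614.3, -45.6, 256.8]
eef_rot: [-3.14, -0.001, 2.19]
wrist_force: [-0.1, -0.3, 0.4]
finger_gap: 92.0
TCP in stand: x 66.5 y 3.7 z 256.8
clock 28.75 pos [614.3 -45.6 256.8] yaw 2.190 q6 -0.75 gap 92.0 F [-0.1 -0.3  0.4]
rows x y z cm: [ 1.    1.58 -0.53] turn 0.864
```

```bash
python3 -m pendant '[[[0.5,1,0,0.14],[1,1.6,0,0.28],[1,1.6,0,0.42],[1,1.6,0,0.56],[1,1.6,0,0.7]]]' 1 -
python3 -m pendant '[[[0,0,0,0.1],[0,0,0,0.164],[0,0,0,0.164],[0,0,0,0.164]]]' 1 -
python3 - <<'E'
from h import *
import pickle
p=np.load('p.npy')
stto(85,1,262,p[2])
c=snap('wrist','w20'); pickle.dump(c,open('c20.pkl','wb'))
a=c['frame'][190:480,160:460][:,:,::-1]; cv2.imwrite('pics/w20c.png',cv2.resize(a,(620,600),interpolation=cv2.INTER_CUBIC))
E
```

```text
clock: 29.25
eef_pos: [621.3, -28.7, 256.6]
eef_rot: [-3.14, -0.0, 1.491]
wrist_force: [-0.4, -0.7, 0.3]
finger_gap: 94.2
clock: 29.65
eef_pos: [621.5, -28.8, 257.1]
eef_rot: [-3.141, 0.0, 1.335]
wrist_force: [-0.4, 0.2, 0.2]
finger_gap: 94.0
TCP in stand: x 84.6 y 0.8 z 257.1
clock 29.65 pos [621.5 -28.8 257.1] yaw 1.335 q6 0.13 gap 94.0 F [-0.4  0.2  0.2]
rows x y z cm: [ 0.04 -0.02 -0.49] turn 0.009
```

View pics/w20c.png

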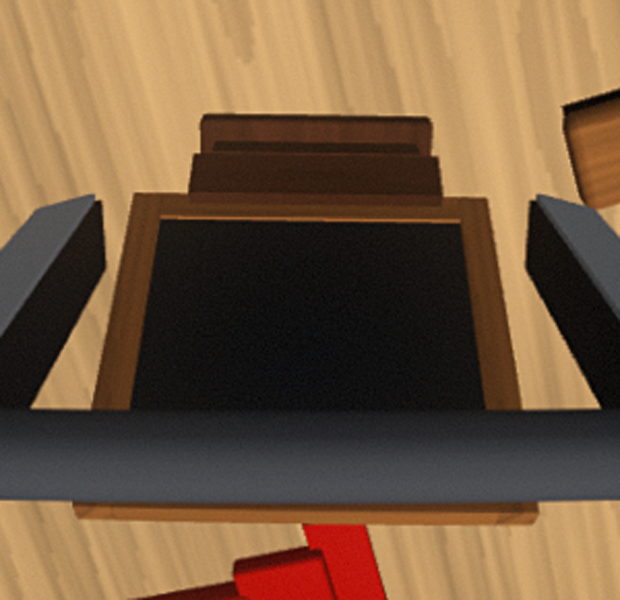

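```bash
cat > chk.py <<'E'
import fit2
from fit2 import *
cw,ct,cs=pickle.load(open('c19.pkl','rb')); c20=pickle.load(open('c20.pkl','rb'))
def sl(L,ds,dx=5,th=30):
    Rt=R.from_euler('y',-th,degrees=True).as_matrix()
    return W(p,(np.array(L,float)+[6+dx,p[3]+ds,0])@Rt.T+[0,0,28])
L=[[6,85,0],[6,-85,0],[-6,85,150],[-6,-85,150]]
ob=S([[382,468],[149,312],[511,208],[249,62]])
def g(q):
    return np.r_[(proj(cs,sl(L,*q)+p[8:11])-ob).ravel()]
print('pred home-obs side',g([8,5,30]).reshape(-1,2))
r=least_squares(g,[8,5,30]);print(r.x,r.fun)
a=ct['frame'][185:305,340:460][:,:,::-1]; cv2.imwrite('pics/t19c.png',cv2.resize(a,(600,600),interpolation=cv2.INTER_CUBIC))
print('top pred',(proj(ct,sl([[6,-85,0],[6,-85,150],[6,85,150],[6,85,0],[-6,-85,150],[-6,85,150]],8)+p[5:8])-[340,185])*5)
E
python3 chk.py | tail -8
```

```text
[ 1.92 -0.79]]
[10.27  2.   25.6 ] [ 0.26  0.55 -0.14 -0.12 -0.49 -0.22  0.45 -0.34]
top pred [[268.3  108.73]
 [501.75  81.92]
 [405.06 494.04]
 [177.46 467.82]
 [522.88  92.25]
 [427.48 501.97]]
```

```bash
ls pics/t19c.png
```

```text
pics/t19c.png
```

View pics/t19c.png

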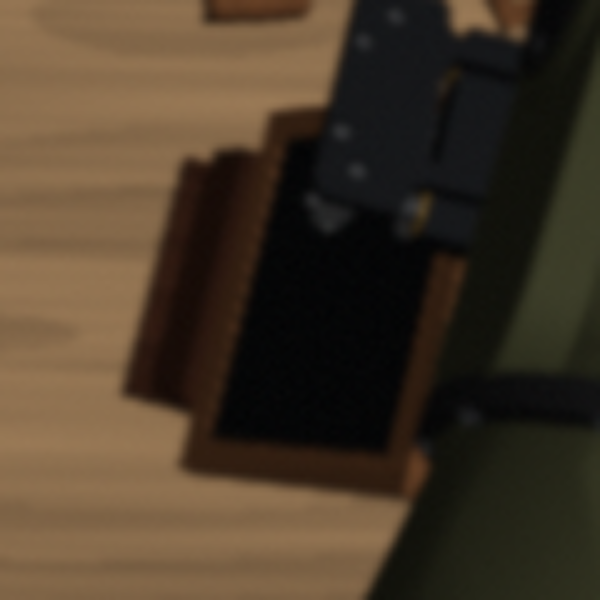

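```bash
python3 - <<'E'
from h import *
import pickle
ct=snap('top','t21');cs=snap('side','s21')
pickle.dump((ct,cs),open('c21.pkl','wb'))
a0=cv2.imread('pics/side0.png'); a1=cs['frame'][:,:,::-1]
f=lambda a,x,y,w,h:cv2.resize(np.ascontiguousarray(a[y:y+h,x:x+w]),(w*8,h*8),interpolation=cv2.INTER_CUBIC)
# right edge of slate in side: region x 375..425,y 155..235
cv2.imwrite('pics/cmp1.png',np.hstack([f(cv2.imread('pics/s5.png'),378,158,48,72),f(a1,378,158,48,72)]))
E
```

```text
(no output)
```

View pics/cmp1.png

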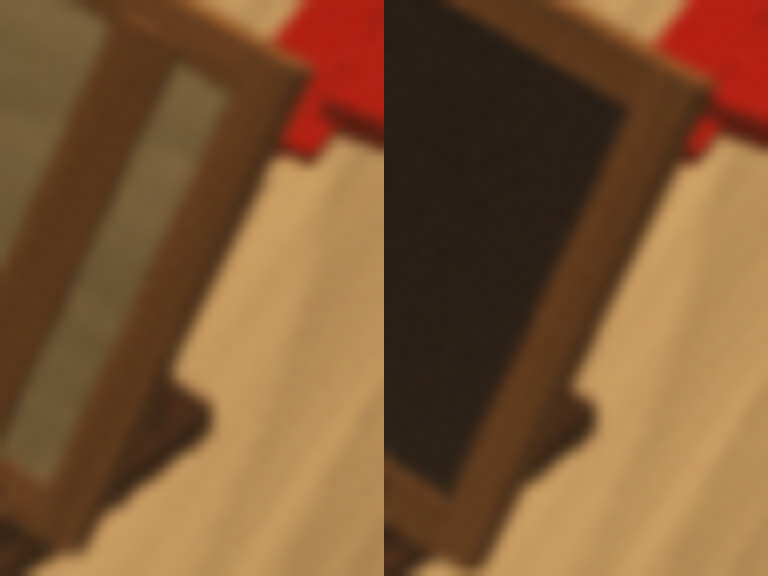

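View pics/t21.png

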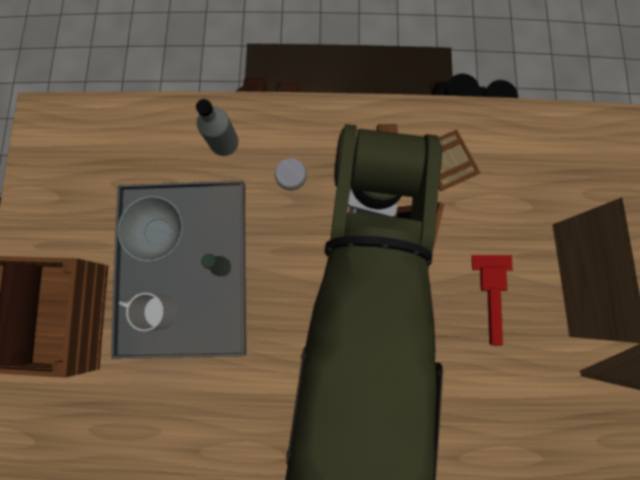

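```bash
cat >> chk.py <<'E'
print('----')
A=[[-6,85,150],[6,85,0]]
o=proj(cs,sl(A,0,0,30)+p[8:11])
for ds,d,th in [(8,5,30),(7,5,30),(8,4.2,25.6),(8,4.6,28),(8,6,30),(8,6,31)]:
    # foot outer corner on ledge: local offset keeps foot on ledge only approx
    Rt=R.from_euler('y',-th,degrees=True).as_matrix(); 
    # pivot: outer bottom corner at ledge dist u=12+d
    u=12+d
    piv=np.array([.866*u,0,28+.5*u])
    Q=(np.array(A,float)-[6,0,0])@Rt.T+piv+[0,p[3]+ds,0]
    print(ds,d,th,((proj(cs,W(p,Q)+p[8:11])-o)*8).ravel(), 'top cam',((proj(ct,W(p,Q)+p[5:8])-proj(ct,sl(A,0,0,30)+p[5:8]))*5).ravel())
E
python3 chk.py | sed -n '/----/,$p'
```

```text
----
8 5 30 [15.51 13.81 12.79 16.92] top cam [-13.91  16.52 -13.11  14.32]
7 5 30 [12.46 12.07 10.01 15.03] top cam [-13.33  14.04 -12.56  12.16]
8 4.2 25.6 [-2.74 12.18 14.29 16.61] top cam [-33.13   9.51 -11.71  14.8 ]
8 4.6 28 [ 7.51 12.69 13.54 16.76] top cam [-22.35  13.4  -12.41  14.56]
8 6 30 [13.75 13.81 10.91 17.31] top cam [-15.77  15.86 -14.86  13.73]
8 6 31 [17.96 14.6  10.91 17.31] top cam [-11.33  17.53 -14.86  13.73]
```

```bash
python3 - <<'E'
from h import *
import pickle
a=pickle.load(open('c19.pkl','rb'))[2]['frame'].astype(int); b=cams.camera('side')['frame'].astype(int)
d=np.abs(a-b).max(2); print('slate region change',d[150:230,340:420].max())
s0=cv2.imread('pics/side0.png')[:,:,::-1].astype(int); d=np.abs(s0-b).max(2)>25
n,l,st_,ce=cv2.connectedComponentsWithStats(d.astype(np.uint8)); print([tuple(x) for x in st_[1:] if x[4]>25])
t0=cv2.imread('pics/top0.png')[:,:,::-1].astype(int); b=cams.camera('top')['frame'].astype(int); d=np.abs(t0-b).max(2)>25
n,l,st_,ce=cv2.connectedComponentsWithStats(d.astype(np.uint8)); print([tuple(x) for x in st_[1:] if x[4]>25])
s=manip.read_state(); print(s['clock'],s['wrist_force'])
E
```

```text
slate region change 59
[(np.int32(290), np.int32(0), np.int32(318), np.int32(348), np.int32(37088)), (np.int32(619), np.int32(0), np.int32(21), np.int32(27), np.int32(280)), (np.int32(399), np.int32(166), np.int32(21), np.int32(41), np.int32(158)), (np.int32(386), np.int32(220), np.int32(9), np.int32(10), np.int32(37)), (np.int32(623), np.int32(235), np.int32(17), np.int32(23), np.int32(173)), (np.int32(601), np.int32(301), np.int32(7), np.int32(12), np.int32(28)), (np.int32(277), np.int32(311), np.int32(26), np.int32(56), np.int32(1027)), (np.int32(598), np.int32(405), np.int32(42), np.int32(55), np.int32(1214))]
[(np.int32(290), np.int32(124), np.int32(153), np.int32(356), np.int32(37484)), (np.int32(424), np.int32(198), np.int32(24), np.int32(60), np.int32(490)), (np.int32(401), np.int32(220), np.int32(20), np.int32(5), np.int32(58)), (np.int32(354), np.int32(222), np.int32(17), np.int32(14), np.int32(174)), (np.int32(388), np.int32(239), np.int32(44), np.int32(35), np.int32(409)), (np.int32(206), np.int32(256), np.int32(24), np.int32(20), np.int32(330)), (np.int32(634), np.int32(412), np.int32(6), np.int32(12), np.int32(48)), (np.int32(589), np.int32(437), np.int32(51), np.int32(43), np.int32(1409)), (np.int32(255), np.int32(440), np.int32(37), np.int32(40), np.int32(1021))]
29.9 [-0.12629036 -0.96633342 -0.00448556]
```

```bash
python3 - <<'E'
import cv2
a=cv2.imread('pics/s21.png')
cv2.imwrite('pics/s21c.png',cv2.resize(a[100:400,180:500],(640,600),interpolation=cv2.INTER_CUBIC))
E
```

```text
(no output)
```

View pics/s21c.png

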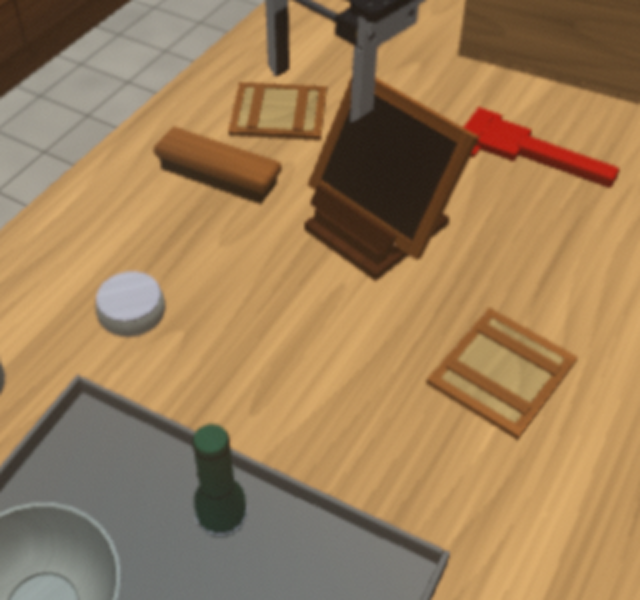

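The slate shows its dark face and rests flush on the stand. The flashlight stands upright in the tray, and the gripper (upper middle) is clear of everything. I'm handing the job in.

```bash
python3 -c "
from cell import manip
print(manip.sign_off())"
```

```text
the job is handed in; nothing more can be done
None
```

The job is done and handed in at about 30 s on the clock, with no verdict reported. I moved the flashlight first, set it upright on its head in the clear side of the boot tray, and released it only once contact showed on the force reading. Then I tipped the slate upright between loose fingers, gripped it by its top frame, turned it half round, set its foot on the ledge and let it down gently against the rest.

**Slate fit:** In the top and side pictures the slate leans at about 29–30°. Its foot is about 5 mm off the rest, which is what the battens should give. An early side-camera fit gave 25.6°. I discounted it because before-and-after pixel shifts in both cameras ruled that angle out.

**Centring:** The slate is not perfectly centred. It sits about 2 mm towards the stand's +y, where it started about 6 mm off the other way. The side camera put it nearer 3 mm. I left it rather than risk nudging it.

**Everything else:** The flashlight is standing in the tray. Differences between the first and last pictures were only at the slate, the flashlight and the arm, but the arm hid the shoe brush area in the last top picture. The gripper was clear of everything.

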